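Load glass mixing strips crosswise on the tray dryer and start it

ROBOT

A 6-joint arm with a two-finger parallel gripper is mounted at the origin on the work surface. World frame = base frame: x ahead of the robot, y to its left, z up, the work surface at z = 0. Lengths are in m, angles in rad, forces in N, time in s.
With the tool pointing down it reaches from about 0.3 to 1 m from the base axis. Payload 5.1 kg.
Tool frame: the origin (TCP) lies midway between the tips of the shut fingers; the grasp point (between the pads) lies 19 mm behind it; z points along the fingers, x is the direction in which the jaws open and shut, and the axes are right-handed (so a half turn about z gives the same grasp; the last joint's range is limited). The gripper opens to 95 mm and grips with 3 to 60 N. Pads are 20 mm wide; open, the fingers measure 119 mm over their backs; the gripper's body (75 mm by 180 mm) begins 59 mm behind the grasp point.
Start: joints at [1.058, 0.124, 1.65, -0, 1.367, -0.083], TCP at [0.271, 0.591, 0.215] pointing down, gripper open.
Joint ranges: [-2.61, 2.61], [-1.02, 2.33], [0.03, 2.71], [-1.35, 4.49], [0.32, 2.68], [-2.91, 2.91]. Speed limits (rad/s): [2.57, 2.57, 3.14, 3.14, 3.14, 3.14].

INTERFACE

Orientations are given as a unit quaternion [x, y, z, w].
In Python, from bench import sense, vision, manip gives the robot as it stands. The module is installed in compiled form; this text tells all that it offers.
- The arm moves only by the tool jog_arm, never from a script. Its argument "motion" is a list of rows, each a list of 5 numbers: the gripper's target within -1 to 1 (shut at 1, half-way at 0, fully open at -1), then the shift along the tool's x, y, z in mm, then the turn about the tool's z in units of 6 degrees (1.0 is 6 degrees). In form: [[claw, x, y, z, spin], ...]. A call has 1 to 8 rows; each row shifts and turns the commanded pose from where the row before left it, along the tool's axes as they then stand; what a row does not reach is not made up. A row lasts 1/10 s, in which the tool goes at most 50 mm and 8.59 degrees, less where a joint would pass 70% of its speed; a pose out of reach is approached as far as the arm can. A call is refused whole if a number of a shift passes 50 or a number of a turn 1, either way. A call with a gripper value outside its range is refused whole. The fingers move at their own pace and stop on an object; the grip force is fixed at half the most. Time passes only in rows, so rows that do not move let the fingers close. It gives the time, the measured TCP pose, the force and the opening at its end, in the units of the state.
- sense(): the state, without advancing time (a new reading comes with each control period).
- vision.grab_frame(name): name is "scene" or "side" or "wrist"; returns the picture (384x512x3 uint8, red, green, blue); there is no depth.
- vision.get_calibration(name): a dict with "vertical_fov" (degrees; the focal length in pixels is half the picture's height over the tangent of half this angle, whatever the lens; pixels are square), "cx", "cy" (the principal point, pixels), "R" (3x3) and "t" (3): a world point X has camera coordinates R X + t; the wrist camera has in their place "T_tool_cam" (4x4, takes a point from camera to tool coordinates, whose origin is the TCP and whose axes are the tool frame's). Camera axes: x right, y down, z forward; pixel columns grow to the right and rows downward; lengths in m; the calibration is good to about 2 mm. A picture is of the moment at which its call begins: read the wrist's pose just before it. get_calibration takes no time and is no camera call.
- manip.job_done(): hands the job in, once; it reports no verdict.
The state is a dict: "time_s": time; "joint_pos": joint angles; "joint_velocities": joint speeds; "joint_efforts": joint torques, N m; "ee_pos": TCP position; "orientation": TCP orientation; "contact_force": force on the tool from outside, world axes, zero at the start; "ft_torque": the same for the moment, N m; "grip_width": finger opening in m.
Only numpy, scipy, OpenCV 4.12 (cv2) and the standard library are available. Lean on these libraries where they do the work, as an engineer would, in place of code of your own. Each camera call takes 0.05 s, during which the arm holds its last target.

TASK

Take the dry yellow quadrant tray off the dryer's rack and lay it upright in the perforated chrome sorting tray. Then dry the washed glass mixing strips: they lie in the grooves of the draining board, where their sides cannot be gripped, so slide each along its groove until it overhangs the front end, lift it there, and stack all of them on the rack crosswise, two to a layer and square with the rack: the first two across the rails, one flush with each end of the rails, the others across those, one right above each rail (if only one is left, above either rail). When all are stacked, press the dryer's black start knob down to its stop and let it come up; let no strip fall off the counter and leave the other things where they are.

Things in the scene. Friction and masses are not known exactly. Their poses are not given: they have to be found in the camera images.
- strip1: opal (milk white) glass mixing strip, 160 x 30 x 2.5 mm, 30 g, all alike; origin at its centre, x along its length, z through its thickness. At the start it lies flat in one of the draining board's grooves. Three or four of strip1 to strip4 are present
- strip2: opal (milk white) glass mixing strip, 160 x 30 x 2.5 mm, 30 g, all alike; origin at its centre, x along its length, z through its thickness. At the start it lies flat in one of the draining board's grooves. Three or four of strip1 to strip4 are present
- strip3: opal (milk white) glass mixing strip, 160 x 30 x 2.5 mm, 30 g, all alike; origin at its centre, x along its length, z through its thickness. At the start it lies flat in one of the draining board's grooves. Three or four of strip1 to strip4 are present
- strip4: opal (milk white) glass mixing strip, 160 x 30 x 2.5 mm, 30 g, all alike; origin at its centre, x along its length, z through its thickness. At the start it lies flat in one of the draining board's grooves. Three or four of strip1 to strip4 are present
- quadrant: yellow plastic quadrant impression tray: open trough 70 mm long (x), 32 mm wide (y), 22 mm high, with straight upright side walls, 22 g; a handle 13 mm wide goes out from its +x end to x = 61 mm, 14 to 18 mm above the underside. Origin: centre of the trough's underside, z up. It stands on the dryer's deck between the rails at the start
- rack (a point): centre of the dryer's drying rack, at the height of the top of its two steel rails, 80 mm above the counter; axes as the dryer's. The rails run along x at y = +65 and -65 mm (centre lines); each is 160 mm long (x from -80 to +80), 12 mm wide, 10 mm high, and stands on the flat deck 10 mm below this point
- dryer: white countertop tray dryer, fixed; origin on the counter right below the rack's centre, z up, x from its blower to its front. Housing 70 mm high, x from -165 to 115, y from -113 to 188 mm; the blower rises to 115 mm behind x = -115; a rim 6 mm high round the deck has its inner faces at y = +-108 and x = 110 mm
- sorting_floor (a point): centre of the inner floor (2 mm above the counter) of the perforated chrome sorting tray, a fixed open rectangular tray 160 mm (x) by 120 mm (y), 18 mm high outside, walls 2 mm; z up
- start (a joint): travel of the start knob in m: 0 up, 0.010 at its stop; a spring pushes it up with 3.5 N at the top and 8.5 N at the stop
- start_top (a point): centre of the top of the start knob, the large black ridged push knob, 46 mm across, upright on the dryer's control panel; moves down with the knob; its top is 114 mm above the counter when up, at x = 30, y = 150 mm in the dryer's axes
- drain_edge (a point): middle of the open front end of the grey ribbed draining board, at the height of its groove floors (20 mm above the counter); x along the grooves, out over the front end, z up. The board is fixed, 250 x 192 mm, x from -250 to 0; ribs 8 mm wide and 4 mm high leave four grooves 38 mm wide, centred at y = -69, -23, 23, 69 mm, open to the front, with a lip 10 mm high at the rear
- drainer: the same draining board; origin on the counter 20 mm below drain_edge, same axes. Before its front end is only the narrow rest of the counter, whose far edge is at x = 0.64 m in the world, and then the floor
- arch1: chrome full-arch impression tray, 68 mm wide, 18 mm high, with a handle; not part of the job
- arch2: chrome full-arch impression tray, 60 mm wide, 18 mm high, with a handle; not part of the job
- petri: glass petri dish, 90 mm across, 16 mm high; not part of the job
- biteblock: blue silicone bite block, 45 x 24 x 22 mm; not part of the job
Mind the look-alikes: they are no part of the job. There is more than one size of the quadrant; the one meant has the size given above.

How it is judged:
By the outcome, as a careful person would: the job done as asked, in the order asked, and still so for the second after the job is handed in, with the robot touching nothing.
Of strip1, strip2, strip3, strip4 only 3 to 4 are there at a start; the rules pass over those that are not, and their reading is None.
At some moment in a run one of quadrant may be knocked a few centimetres aside while the robot is not near it.
Once in a run the grip may slacken for a moment while it holds something.
It also fails if it takes over 210 s, if anything falls off the work surface, if the arm or the gripper's body presses on something with over 40 N, if the wrist force passes 120 N, or if a joint passes its speed limit or range.

## Working session

There is one attempt and no reset: what is moved stays moved. The work goes in short steps, Python scripts to look and compute and a tool call to move; the robot and the scene stay as the last step left them, time stands still between calls to the robot, and variables do not carry over. Pictures are saved under pics/ and viewed, and the job is handed in when it is done.

Besides the shell and the picture viewer there is one more tool, called after "Call:" by a JSON object that holds its "op" and its "data". jog_arm: Moves the arm, as the interface text tells. Its arguments: {"type":"object","properties":{"motion":{"type":"array"}},"required":["motion"]}

```bash
mkdir -p pics; cat > h.py <<'E'
from bench import sense, vision, manip
import numpy as np, cv2
from scipy.spatial.transform import Rotation as Ro
def snap(n,f,scale=1,crop=None):
    s=sense(); im=vision.grab_frame(n); np.save('pics/'+f+'.npy',im)
    o=im[:,:,::-1]
    if crop: o=o[crop[1]:crop[3],crop[0]:crop[2]]
    if scale!=1: o=cv2.resize(o,None,fx=scale,fy=scale,interpolation=cv2.INTER_CUBIC)
    cv2.imwrite('pics/'+f+'.png',o); return im,s
def cam(n,s=None):
    c=vision.get_calibration(n); f=192/np.tan(np.radians(c['vertical_fov'])/2)
    if 'R' in c: R=np.array(c['R']);t=np.array(c['t'])
    else:
        T=np.array(c['T_tool_cam']); W=np.eye(4); W[:3,:3]=Ro.from_quat(s['orientation']).as_matrix(); W[:3,3]=s['ee_pos']
        M=np.linalg.inv(W@T); R=M[:3,:3];t=M[:3,3]
    return f,c['cx'],c['cy'],R,t
def ray(n,px,z,s=None):
    f,cx,cy,R,t=cam(n,s); px=np.atleast_2d(px).astype(float)
    d=np.c_[(px[:,0]-cx)/f,(px[:,1]-cy)/f,np.ones(len(px))]@R
    o=-R.T@t
    return o+d*((z-o[2])/d[:,2])[:,None]
def proj(n,X,s=None):
    f,cx,cy,R,t=cam(n,s); p=np.atleast_2d(X)@R.T+t
    return np.c_[f*p[:,0]/p[:,2]+cx,f*p[:,1]/p[:,2]+cy]
E
python3 - <<'E'
from h import *
for n in('scene','side','wrist'):
    im,s=snap(n,n+'0',1.5); c=vision.get_calibration(n); print(n,c)
print(sense())
E
```

```text
scene {'vertical_fov': 53.712031928848255, 'cx': 262.6021239030219, 'cy': 194.22633316239867, 'R': array([[-0.56167436,  0.82720572, -0.01589394],
       [ 0.49571525,  0.3210869 , -0.8069508 ],
       [-0.66241098, -0.46112244, -0.59040477]]), 't': array([ 0.17113381, -0.18581251,  1.58808064])}
side {'vertical_fov': 47.405693325043885, 'cx': 256.2637085906202, 'cy': 188.20449985808133, 'R': array([[ 0.94140531, -0.33721131,  0.00667708],
       [-0.17786053, -0.5131658 , -0.83965856],
       [ 0.28656881,  0.78927143, -0.54307359]]), 't': array([-0.41057551,  0.22127148,  1.36312662])}
wrist {'vertical_fov': 64.68407846869718, 'cx': 257.92313751058344, 'cy': 190.3152068051675, 'T_tool_cam': array([[ 9.99999876e-01, -1.40057935e-04,  4.78771775e-04,
        -6.17074854e-05],
       [ 9.19019814e-06,  9.64785213e-01,  2.63038957e-01,
        -7.36324067e-02],
       [-4.98752622e-04, -2.63038919e-01,  9.64785094e-01,
        -1.70742114e-01],
       [ 0.00000000e+00,  0.00000000e+00,  0.00000000e+00,
         1.00000000e+00]])}
{'time_s': 0.15, 'joint_pos': array([ 1.05836790e+00,  1.24355200e-01,  1.65134931e+00,  1.36237951e-05,
        1.36746804e+00, -8.26092196e-02]), 'joint_velocities': array([ 0.00159268, -0.00049706, -0.00585299,  0.00048757, -0.00059171,
       -0.00260537]), 'joint_efforts': array([ 7.71904633e-04, -4.18193579e+01, -3.60471225e+01,  7.76109961e-02,
        4.69020009e-02, -1.05765041e-04]), 'ee_pos': array([0.27064834, 0.59043858, 0.21367597]), 'orientation': array([ 8.41637714e-01,  5.40041974e-01, -7.00912176e-04,  3.64399594e-04]), 'contact_force': array([-0.2337407 ,  0.25430134,  0.6092405 ]), 'ft_torque': array([-0.02844775, -0.00358792,  0.02431946]), 'grip_width': 0.09462350069597282}
```

View pics/scene0.png

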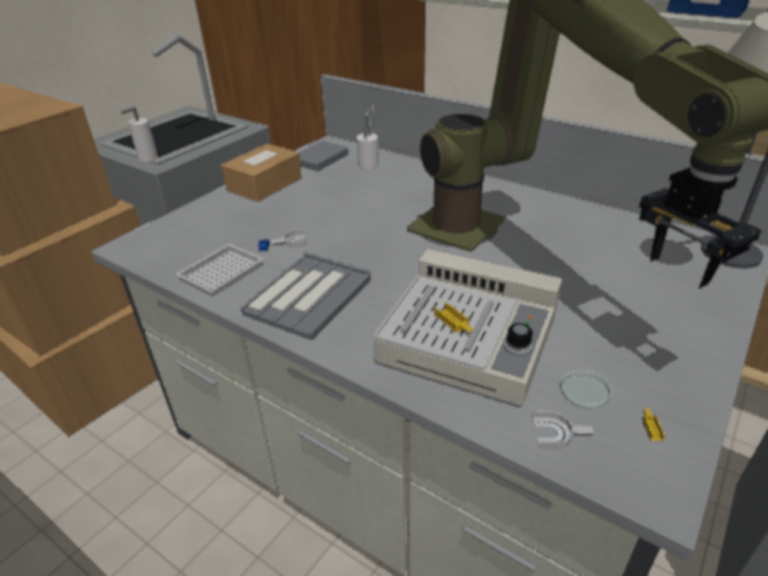

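View pics/side0.png

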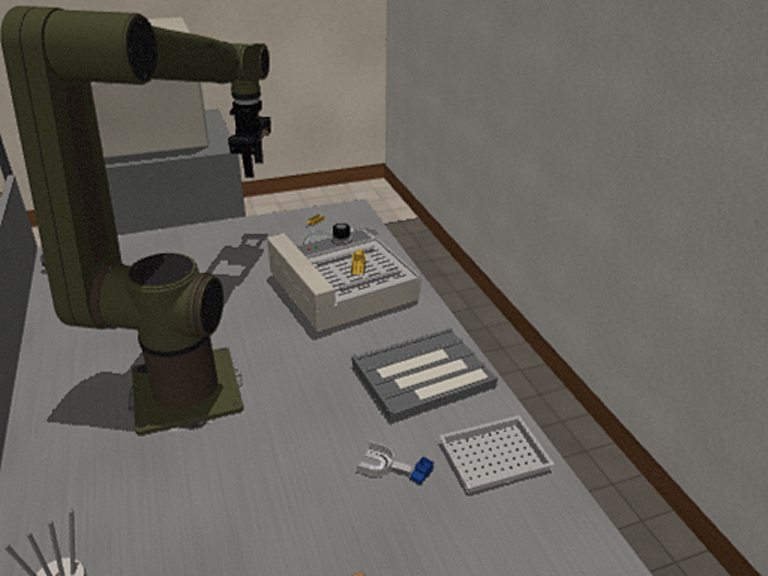

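View pics/wrist0.png

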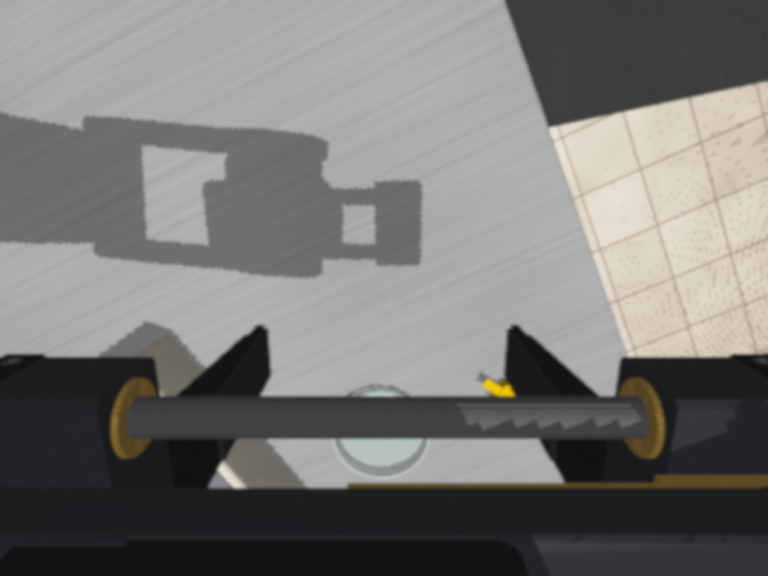

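Three strips seen, with yellow pieces on the dryer deck (scene 453,318) and by the petri dish (653,425, at 1.5x). Next: enlarged crops.

```bash
python3 - <<'E'
from h import *
im=np.load('pics/scene0.npy')[:,:,::-1]; cv2.imwrite('pics/s1.png',cv2.resize(im[155:275,110:380],None,fx=2.95,fy=2.95,interpolation=2))
im=np.load('pics/side0.npy')[:,:,::-1]; cv2.imwrite('pics/s2.png',cv2.resize(im[135:335,170:380],None,fx=2.95,fy=2.95,interpolation=2))
E
```

```text
(no output)
```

View pics/s1.png

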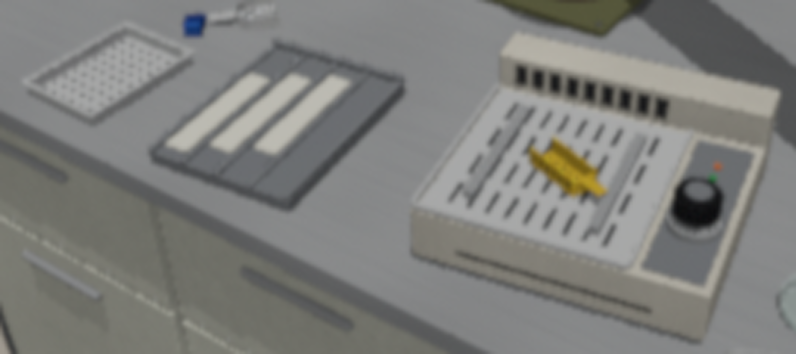

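View pics/s2.png

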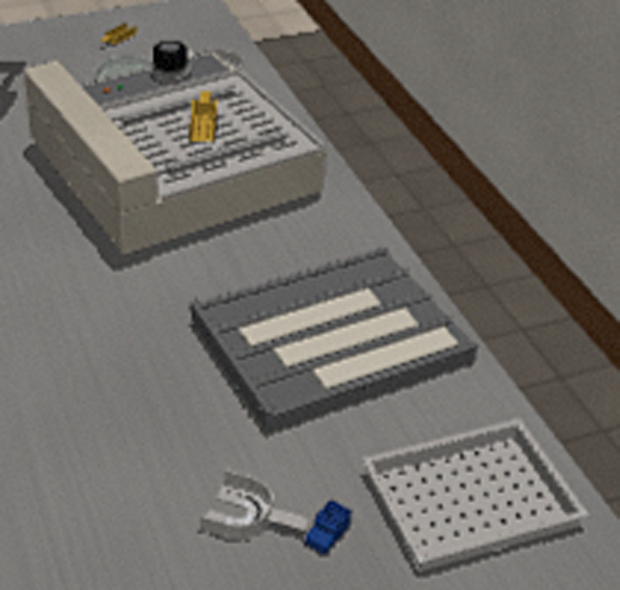

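```bash
cat > pk.py <<'E'
from h import *
S=lambda u,v:(170+u/2.95,135+v/2.95)
C=lambda u,v:(110+u/2.95,155+v/2.95)
def p(n,l,pts,z):
    f=S if n=='side' else C
    r=ray(n,[f(*q) for q in pts],z); print(n,l,r[:,:2].round(3).tolist())
p('side','drainer',[(475,350),(265,408),(192,302),(385,250)],.024)
p('scene','drainer',[(155,155),(290,203),(402,80),(278,43)],.024)
p('side','sort',[(585,517),(420,570),(365,462),(520,425)],.018)
p('scene','sort',[(27,82),(92,118),(192,58),(125,27)],.018)
p('scene','dryer front top',[(413,210),(700,310),(770,150),(777,95),(515,40)],.07)
p('scene','rails',[(470,193),(527,107),(600,228),(643,138)],.08)
p('scene','knob',[(697,190)],.114)
p('side','knob',[(170,45)],.114)
p('side','quad',[(203,141),(204,95)],.092)
p('scene','quad',[(533,150),(556,140),(603,190),(575,193)],.092)
p('side','dryer',[(325,150),(120,205)],.07)
p('side','s1',[(458,332),(325,383),(415,312),(280,358),(375,292),(243,340)],.0225)
E
python3 pk.py
```

```text
side drainer [[0.606, -0.213], [0.368, -0.221], [0.349, -0.04], [0.589, -0.023]]
scene drainer [[0.621, -0.183], [0.601, -0.002], [0.351, -0.039], [0.37, -0.222]]
side sort [[0.597, -0.444], [0.429, -0.448], [0.435, -0.315], [0.599, -0.321]]
scene sort [[0.599, -0.43], [0.607, -0.304], [0.449, -0.297], [0.443, -0.426]]
scene dryer front top [[0.581, 0.145], [0.552, 0.434], [0.301, 0.401], [0.202, 0.371], [0.262, 0.067]]
scene rails [[0.539, 0.184], [0.385, 0.157], [0.515, 0.315], [0.366, 0.286]]
scene knob [[0.453, 0.382]]
side knob [[0.451, 0.381]]
side quad [[0.43, 0.17], [0.465, 0.275]]
scene quad [[0.46, 0.208], [0.433, 0.22], [0.477, 0.297], [0.496, 0.277]]
side dryer [[0.576, 0.134], [0.307, 0.102]]
side s1 [[0.603, -0.18], [0.438, -0.206], [0.574, -0.135], [0.408, -0.156], [0.547, -0.088], [0.381, -0.116]]
```

```bash
cat > go.py <<'E'
# usage: go.py x y z headingdeg  -> straight line rows from present pose
import sys; from h import *
def plan(x,y,z,hd,step=42):
    s=sense(); p=np.array(s['ee_pos'])*1000; R=Ro.from_quat(s['orientation']).as_matrix()
    h=np.degrees(np.arctan2(R[1,0],R[0,0])); d=(hd-h+180)%360-180
    # total shift
    t=np.array([x,y,z])*1000-p; n=int(max(np.ceil(np.linalg.norm(t)/step),np.ceil(abs(d)/6-.02),1))
    print('at',p.round(1),'h',h.round(2),'dh',d.round(2),'j',s['joint_pos'].round(2),'n',n,'F',np.round(s['contact_force'],1),'t',s['time_s'],'w',round(s['grip_width'],4))
    c=p.copy(); hh=h
    for i in range(n):
        tgt=p+t*(i+1)/n; e=tgt-c; a=np.radians(hh)
        X=np.array([np.cos(a),np.sin(a)]);Y=np.array([np.sin(a),-np.cos(a)])
        v=[round(e[:2]@X,1),round(e[:2]@Y,1),round(-e[2],1)]
        c[:2]+=v[0]*X+v[1]*Y; c[2]-=v[2]; sp=round(-d/n/6,2); hh-=sp*6
        print([*v,sp])
if __name__=='__main__': plan(*map(float,sys.argv[1:5]))
E
python3 go.py .444 .137 .40 -30
```

```text
at [270.6 590.4 213.7] h 65.37 dh -95.37 j [ 1.06  0.12  1.65  0.    1.37 -0.08] n 16 F [-0.2  0.3  0.6] t 0.15 w 0.0946
[np.float64(-21.2), np.float64(21.7), np.float64(-11.6), np.float64(0.99)]
[np.float64(-18.9), np.float64(23.7), np.float64(-11.7), np.float64(0.99)]
[np.float64(-16.4), np.float64(25.6), np.float64(-11.6), np.float64(0.99)]
[np.float64(-13.6), np.float64(27.1), np.float64(-11.7), np.float64(0.99)]
[np.float64(-10.7), np.float64(28.4), np.float64(-11.6), np.float64(0.99)]
[np.float64(-7.7), np.float64(29.3), np.float64(-11.7), np.float64(0.99)]
[np.float64(-4.7), np.float64(30.0), np.float64(-11.6), np.float64(0.99)]
[np.float64(-1.5), np.float64(30.3), np.float64(-11.7), np.float64(0.99)]
[np.float64(1.6), np.float64(30.3), np.float64(-11.6), np.float64(0.99)]
[np.float64(4.8), np.float64(30.0), np.float64(-11.7), np.float64(0.99)]
[np.float64(7.8), np.float64(29.3), np.float64(-11.6), np.float64(0.99)]
[np.float64(10.8), np.float64(28.3), np.float64(-11.6), np.float64(0.99)]
[np.float64(13.7), np.float64(27.1), np.float64(-11.7), np.float64(0.99)]
[np.float64(16.4), np.float64(25.5), np.float64(-11.6), np.float64(0.99)]
[np.float64(19.0), np.float64(23.7), np.float64(-11.7), np.float64(0.99)]
[np.float64(21.3), np.float64(21.6), np.float64(-11.6), np.float64(0.99)]
```

Call:
{"op": "jog_arm", "data": {"motion": [[-1, -21, 22, -12, 1], [-1, -19, 24, -12, 1], [-1, -16, 26, -12, 1], [-1, -14, 27, -12, 1], [-1, -11, 28, -12, 1], [-1, -8, 29, -12, 1], [-1, -5, 30, -12, 1], [-1, -2, 30, -12, 1]]}}

```text
time_s: 0.95
ee_pos: [0.3558, 0.3623, 0.3108]
orientation: [0.989, 0.149, -0.0, 0.0]
contact_force: [1.4, 0.1, -0.1]
grip_width: 0.0956
```

Call:
{"op": "jog_arm", "data": {"motion": [[-1, 2, 30, -12, 1], [-1, 5, 30, -12, 1], [-1, 8, 29, -12, 1], [-1, 11, 28, -12, 1], [-1, 14, 27, -12, 1], [-1, 16, 26, -12, 1], [-1, 19, 24, -12, 1], [-1, 21, 22, -12, 1]]}}

```text
time_s: 1.75
ee_pos: [0.4399, 0.1348, 0.4069]
orientation: [0.964, -0.266, -0.0, 0.0]
contact_force: [0.4, 0.1, 0.3]
grip_width: 0.0949
```

```bash
sed -i 's/round(e\[:2\]@X,1)/float(round(e[:2]@X,1))/;s/round(e\[:2\]@Y,1)/float(round(e[:2]@Y,1))/;s/round(-e\[2\],1)/float(round(-e[2],1))/;s/sp=round(-d\/n\/6,2)/sp=float(round(-d\/n\/6,2))/' go.py
python3 go.py .444 .137 .40 -30 | head -3; python3 - <<'E'
from h import *
im,s=snap('wrist','w1',1.5); np.save('pics/w1s.npy',s,allow_pickle=True)
E
```

```text
at [439.9 134.8 406.9] h -30.87 dh 0.87 j [ 0.18 -0.35  1.77 -0.    1.72  0.72] n 1 F [0.4 0.1 0.3] t 1.75 w 0.0949
[2.4, -4.0, 6.9, -0.15]
```

View pics/w1.png

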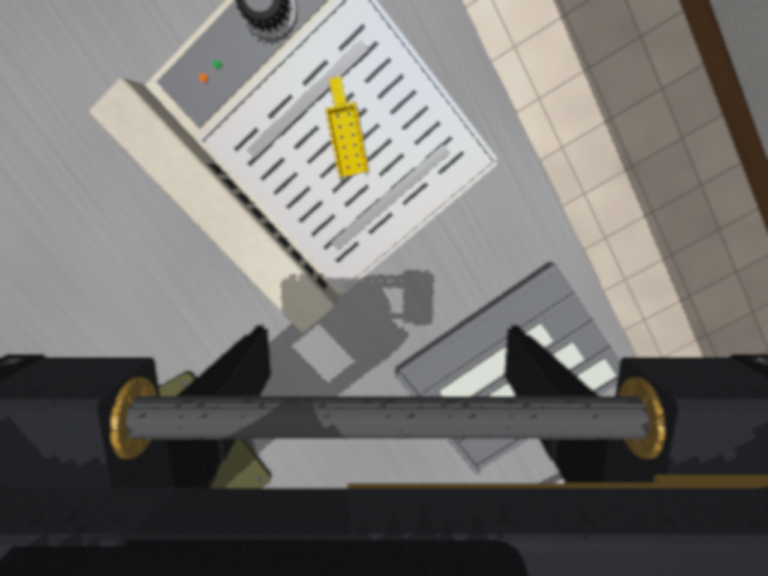

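```bash
cat > meas.py <<'E'
from h import *
def yellow(im):
    h=cv2.cvtColor(im,cv2.COLOR_RGB2HSV); return cv2.inRange(h,(20,150,80),(35,255,255))
def box(mask,n,z,s,minA=60):
    cs,_=cv2.findContours(mask,cv2.RETR_EXTERNAL,cv2.CHAIN_APPROX_NONE); out=[]
    for c in cs:
        if cv2.contourArea(c)<minA: continue
        w=ray(n,c[:,0,:],z,s)[:,:2]*1000
        (cx,cy),(a,b),ang=cv2.minAreaRect(w.astype(np.float32))
        if a<b: a,b=b,a;ang+=90
        out.append((round(cx,1),round(cy,1),round(a,1),round(b,1),round((ang+90)%180-90,1),c[:,0].mean(0).round().tolist()))
    return out
E
python3 - <<'E'
from meas import *
im=np.load('pics/w1.npy'); s=np.load('pics/w1s.npy',allow_pickle=True).item()
for z in(.092,.07): print(box(yellow(im),'wrist',z,s))
q=lambda l,z:(ray('wrist',np.array(l)/1.5,z,s)*1000)[:,:2].round(1).tolist()
print('rails',q([(250,153),(375,45),(335,248),(448,148)],.08))
print('rimcorner',q([(497,160)],.076),'knob',q([(262,8)],.114))
print('expected h of drainer corner',q([(552,264),(398,372)],.024))
o=im[10:180,130:340,::-1]; cv2.imwrite('pics/w1c.png',cv2.resize(o,None,fx=3.5,fy=3.5,interpolation=2))
E
```

```text
[(630.0, -342.2, 137.0, 11.0, -30.9, [474.0, 320.0]), (588.4, -256.8, 36.1, 16.1, 40.0, [436.0, 297.0]), (607.3, -201.1, 60.9, 14.9, 85.6, [435.0, 269.0]), (51.6, 106.9, 108.0, 25.5, 47.0, [81.0, 280.0]), (458.2, 249.4, 93.1, 31.3, 69.8, [230.0, 85.0])]
[(636.9, -366.7, 143.2, 11.5, -30.9, [474.0, 320.0]), (593.4, -277.4, 37.7, 16.9, 40.0, [436.0, 297.0]), (613.1, -219.1, 63.6, 15.5, 85.6, [435.0, 269.0]), (32.3, 102.7, 112.9, 26.7, 47.0, [81.0, 280.0]), (457.3, 251.7, 97.4, 32.7, 69.8, [230.0, 85.0])]
rails [[359.0, 279.4], [525.1, 299.9], [381.1, 148.3], [540.0, 177.1]]
rimcorner [[579.3, 139.5]] knob [[449.8, 371.4]]
expected h of drainer corner [[591.3, -13.0], [352.0, -41.3]]
```

View pics/w1c.png

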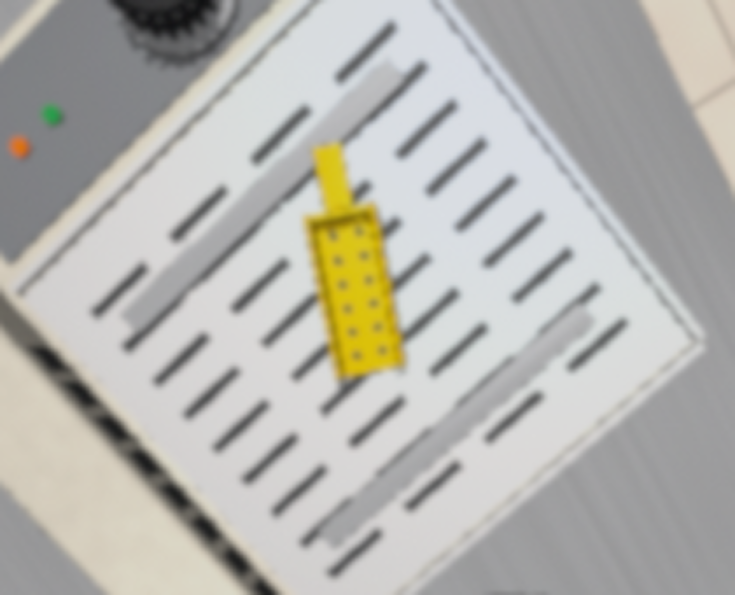

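Only the deck piece measures 93–97 × 31–33 mm (230,85 in the wrist frame), which fits 96 × 32, and it stands between the rails. The other yellow one, by the petri dish, is clearly smaller and on the counter. The crop confirms the deck piece is upright, handle to the upper left over the +y rail.

```bash
python3 go.py .4534 .2383 .16 -20
```

```text
at [441.5 131.7 409.1] h -31.27 dh 11.27 j [ 0.18 -0.35  1.77 -0.    1.72  0.72] n 7 F [-0.3 -1.7  0.3] t 1.8 w 0.0952
[-6.5, -13.9, 35.6, -0.27]
[-6.0, -14.1, 35.6, -0.27]
[-5.7, -14.2, 35.5, -0.27]
[-5.2, -14.4, 35.6, -0.27]
[-4.9, -14.5, 35.6, -0.27]
[-4.4, -14.7, 35.6, -0.27]
[-4.0, -14.8, 35.6, -0.27]
```

Call:
{"op": "jog_arm", "data": {"motion": [[-0.4, -6, -14, 36, -0.27], [-0.4, -6, -14, 36, -0.27], [-0.4, -6, -14, 36, -0.27], [-0.4, -5, -14, 36, -0.27], [-0.4, -5, -14, 35, -0.27], [-0.4, -4, -15, 35, -0.27], [-0.4, -4, -15, 35, -0.27], [-0.4, 0, 0, 0, 0]]}}

```text
time_s: 2.6
ee_pos: [0.4468, 0.2416, 0.1514]
orientation: [0.986, -0.166, -0.005, 0.003]
contact_force: [-0.3, -1.3, -0.9]
grip_width: 0.0665
```

```bash
python3 - <<'E'
from meas import *
im,s=snap('wrist','w2',1.5)
print(s['ee_pos'],s['grip_width'])
for z in(.092,.07): print(box(yellow(im),'wrist',z,s))
E
python3 go.py .4534 .2383 .16 -20
```

```text
[0.44684273 0.24155542 0.15141684] 0.06647000438699384
[(556.2, 88.2, 84.0, 6.3, -19.5, [429.0, 321.0]), (522.7, 143.6, 50.7, 14.7, 81.9, [381.0, 277.0]), (325.4, 211.1, 51.7, 15.2, 60.6, [135.0, 278.0]), (458.4, 250.7, 94.7, 32.4, 69.2, [268.0, 190.0])]
[(564.1, 66.8, 92.0, 6.9, -19.5, [429.0, 321.0]), (527.4, 127.5, 55.6, 16.1, 81.9, [381.0, 277.0]), (311.3, 201.4, 56.6, 16.6, 60.6, [135.0, 278.0]), (457.0, 244.9, 103.7, 35.5, 69.2, [268.0, 190.0])]
at [448.7 241.6 154.7] h -19.21 dh -0.79 j [ 0.39 -0.14  2.02 -0.    1.27  0.72] n 1 F [-0.9 -0.2  0.7] t 2.65 w 0.0667
[5.5, 1.5, -5.3, 0.13]
```

View pics/w2.png

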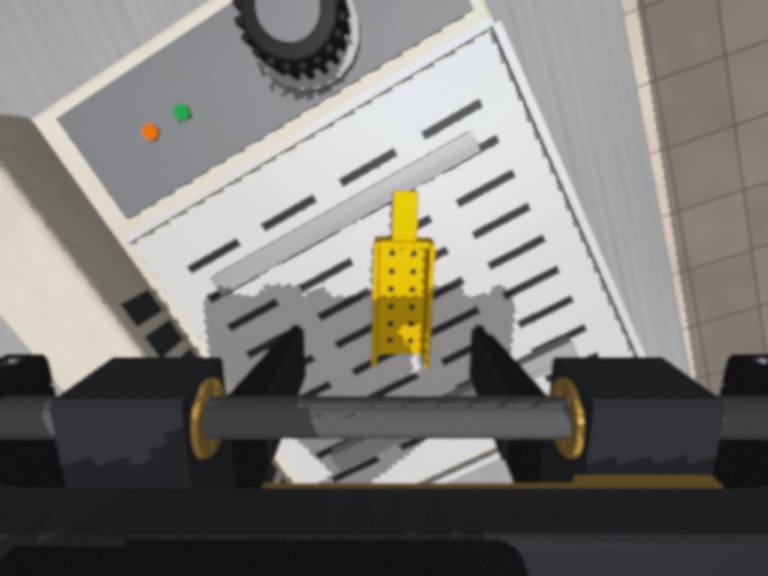

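Call:
{"op": "jog_arm", "data": {"motion": [[-0.4, 2, 2, 20, 0.1], [-0.4, 2, 0, 25, 0], [-0.4, 0, 0, 15, 0], [-0.4, 0, 0, 0, 0], [-0.4, 0, 0, 0, 0]]}}

```text
time_s: 3.15
ee_pos: [0.4547, 0.2387, 0.099]
orientation: [0.985, -0.173, 0.001, -0.0]
contact_force: [0.1, -0.7, -0.2]
grip_width: 0.0663
```

```bash
python3 go.py .4536 .2378 .074 -20.5
```

```text
at [454.7 238.7  99. ] h -19.91 dh -0.59 j [ 0.38 -0.08  2.06 -0.    1.16  0.73] n 1 F [ 0.1 -0.7 -0.2] t 3.15 w 0.0663
[-0.7, 1.3, 25.0, 0.1]
```

Call:
{"op": "jog_arm", "data": {"motion": [[-0.4, -1, 1, 15, 0.1], [-0.4, 0, 0, 10, 0], [-0.4, 0, 0, 0, 0], [1, 0, 0, 0, 0], [1, 0, 0, 0, 0], [1, 0, 0, 0, 0], [1, 0, 0, 0, 0], [1, 0, 0, 0, 0]]}}

```text
time_s: 3.95
ee_pos: [0.4528, 0.2381, 0.0729]
orientation: [0.984, -0.178, 0.0, -0.0]
contact_force: [0.6, 0.2, 0.4]
grip_width: 0.032
```

```bash
python3 go.py .4536 .2378 .26 -20
```

```text
at [452.8 238.1  72.9] h -20.49 dh 0.49 j [ 0.38 -0.05  2.08 -0.    1.11  0.74] n 5 F [0.6 0.2 0.4] t 3.95 w 0.032
[0.2, 0.0, -37.4, -0.02]
[0.1, 0.0, -37.4, -0.02]
[0.2, 0.0, -37.5, -0.02]
[0.2, 0.0, -37.4, -0.02]
[0.2, 0.0, -37.4, -0.02]
```

Call:
{"op": "jog_arm", "data": {"motion": [[1, 0, 0, -35, 0], [1, 0, 0, -35, 0], [1, 0, 0, -35, 0], [1, 0, 0, -30, 0], [1, 0, 0, -10, 0], [1, 0, 0, 0, 0]]}}

```text
time_s: 4.55
ee_pos: [0.4535, 0.2385, 0.2193]
orientation: [0.984, -0.178, 0.001, -0.001]
contact_force: [-0.1, 0.6, -0.2]
grip_width: 0.032
```

```bash
python3 go.py .447 -.37 .22 -85
```

```text
at [453.5 238.5 219.3] h -20.48 dh -64.52 j [ 0.38 -0.19  1.95  0.    1.38  0.74] n 15 F [-0.1  0.6 -0.2] t 4.55 w 0.032
[13.8, 38.2, -0.0, 0.72]
[16.6, 37.0, -0.1, 0.72]
[19.4, 35.6, -0.0, 0.72]
[22.0, 34.1, -0.1, 0.72]
[24.5, 32.3, -0.0, 0.72]
[26.8, 30.4, -0.1, 0.72]
[29.1, 28.3, -0.0, 0.72]
[31.1, 26.0, -0.1, 0.72]
[33.0, 23.6, -0.0, 0.72]
[34.7, 21.1, -0.1, 0.72]
[36.2, 18.3, -0.0, 0.72]
[37.4, 15.6, -0.1, 0.72]
[38.5, 12.8, -0.0, 0.72]
[39.4, 9.8, -0.1, 0.72]
[40.0, 6.8, -0.0, 0.72]
```

Call:
{"op": "jog_arm", "data": {"motion": [[1, 14, 38, 0, 0.72], [1, 17, 37, 0, 0.72], [1, 19, 36, 0, 0.72], [1, 22, 34, 0, 0.72], [1, 25, 32, 0, 0.72], [1, 27, 30, 0, 0.72], [1, 29, 28, 0, 0.72], [1, 31, 26, 0, 0.72]]}}

```text
time_s: 5.35
ee_pos: [0.4489, -0.0873, 0.2148]
orientation: [0.886, -0.464, -0.002, 0.0]
contact_force: [1.2, 0.4, 0.3]
grip_width: 0.0316
```

Call:
{"op": "jog_arm", "data": {"motion": [[1, 33, 24, 0, 0.72], [1, 35, 21, 0, 0.72], [1, 36, 18, 0, 0.72], [1, 37, 16, 0, 0.72], [1, 39, 13, 0, 0.72], [1, 39, 10, 0, 0.72], [1, 40, 7, 0, 0.72], [1, 0, 0, 0, 0]]}}

```text
time_s: 6.15
ee_pos: [0.4447, -0.3731, 0.2141]
orientation: [0.734, -0.679, -0.002, 0.0]
contact_force: [-0.3, -0.1, -0.2]
grip_width: 0.0316
```

Call:
{"op": "jog_arm", "data": {"motion": [[1, 0, 0, 0, 0]]}}

```text
time_s: 6.25
ee_pos: [0.4452, -0.3698, 0.2146]
orientation: [0.735, -0.678, -0.003, -0.0]
contact_force: [-0.6, 0.3, -1.0]
grip_width: 0.0317
```

```bash
python3 - <<'E'
from meas import *
im,s=snap('wrist','w3',1.5); np.save('pics/w3s.npy',s,allow_pickle=True)
print(s['ee_pos'],s['grip_width'])
E
python3 go.py .447 -.37 .22 -85
```

```text
[ 0.44520521 -0.36980172  0.21458761] 0.03172207265054265
at [ 445.5 -369.1  215.2] h -85.27 dh 0.27 j [-0.78 -0.03  1.81  0.    1.37  0.7 ] n 1 F [0.9 0.5 0.6] t 6.3 w 0.0321
[1.0, -1.4, -4.8, -0.05]
```

View pics/w3.png

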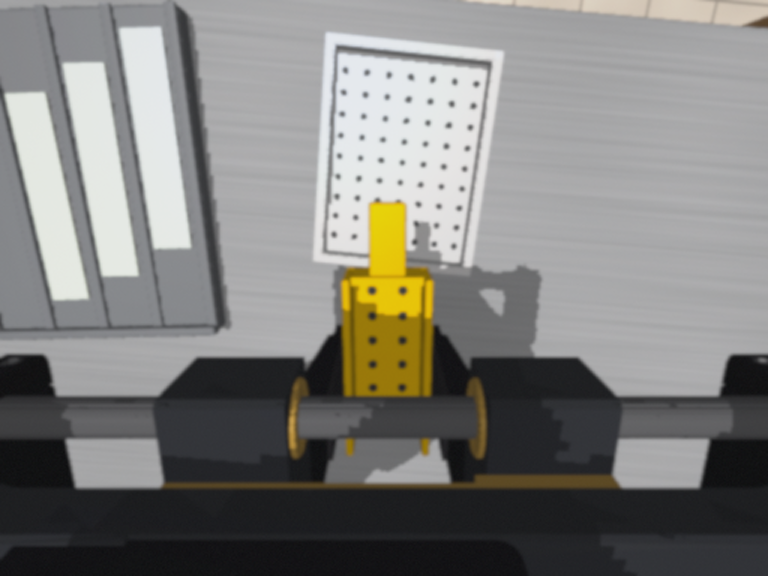

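```bash
python3 - <<'E'
from meas import *
im=np.load('pics/w3.npy'); s=np.load('pics/w3s.npy',allow_pickle=True).item()
q=lambda l,z:(ray('wrist',np.array(l)/1.5,z,s)*1000)[:,:2].round(1)
t=q([(328,34),(503,51),(474,267),(315,262)],.018);print(t.tolist())
print('c',t.mean(0),np.linalg.norm(np.diff(t,axis=0),axis=1))
print('head',[np.degrees(np.arctan2(*(a-b)[::-1])).round(1) for a,b in((t[0],t[3]),(t[1],t[2]))])
print('drain front-right corner/rear',q([(180,3),(217,327)],.024).tolist())
h=cv2.cvtColor(im,cv2.COLOR_RGB2HSV)
# strips
m=cv2.inRange(h,(0,0,205),(180,45,255)); m[:,145:]=0
print(box(m,'wrist',.0225,s,300))
E
```

```text
[[604.2, -313.1], [603.2, -441.5], [440.5, -441.7], [433.9, -310.4]]
c [ 520.45  -376.675] [128.40389402 162.70012293 131.46577501]
head [np.float64(-0.9), np.float64(0.1)]
drain front-right corner/rear [[614.1, -209.1], [372.2, -230.7]]
[(466.4, -99.2, 159.8, 29.3, 6.3, [31.0, 130.0]), (490.4, -143.3, 159.7, 29.4, 5.5, [67.0, 112.0]), (517.2, -186.8, 160.1, 29.7, 5.8, [104.0, 91.0])]
```

```bash
python3 go.py .507 -.376 .10 -90
```

```text
at [ 445.5 -369.1  215.2] h -85.27 dh -4.73 j [-0.78 -0.03  1.81  0.    1.37  0.7 ] n 4 F [0.9 0.5 0.6] t 6.3 w 0.0321
[3.0, -15.2, 28.8, 0.2]
[2.6, -15.2, 28.8, 0.2]
[2.4, -15.3, 28.8, 0.2]
[2.0, -15.3, 28.8, 0.2]
```

Call:
{"op": "jog_arm", "data": {"motion": [[1, 3, -15, 29, 0.2], [1, 3, -15, 29, 0.2], [1, 2, -15, 29, 0.2], [1, 2, -15, 29, 0.2], [1, 0, 0, 0, 0], [1, 0, 0, 0, 0]]}}

```text
time_s: 6.9
ee_pos: [0.5064, -0.3754, 0.1009]
orientation: [0.707, -0.707, -0.001, 0.0]
contact_force: [0.4, -1.4, 0.3]
grip_width: 0.032
```

```bash
python3 go.py .507 -.376 .04 -90;  python3 - <<'E'
from meas import *
im,s=snap('wrist','w4',1.5)
print(s['ee_pos'],s['grip_width'])
E
```

```text
at [ 506.4 -375.4  100.9] h -89.95 dh -0.05 j [-0.72  0.18  1.79 -0.    1.18  0.85] n 2 F [ 0.4 -1.4  0.3] t 6.9 w 0.032
[0.3, -0.3, 30.5, 0.0]
[0.3, -0.3, 30.4, 0.0]
[ 0.50640922 -0.37541445  0.10092931] 0.03200536065186556
```

View pics/w4.png

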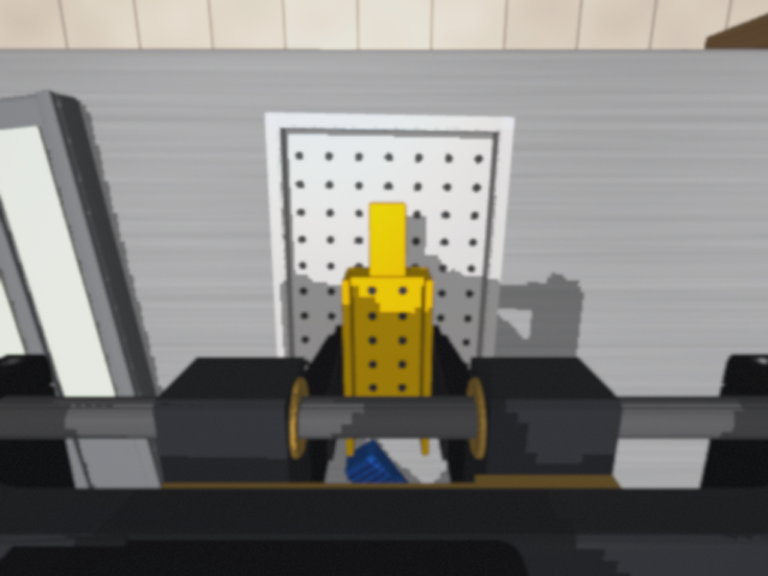

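Call:
{"op": "jog_arm", "data": {"motion": [[1, 0, 0, 40, 0], [1, 0, 0, 30, 0], [1, 0, 0, 15, 0], [1, 0, 0, 8, 0], [1, 0, 0, 0, 0], [1, 0, 0, 0, 0]]}}

```text
time_s: 7.55
ee_pos: [0.5078, -0.3781, 0.0106]
orientation: [-0.707, 0.708, -0.002, 0.0]
contact_force: [0.7, -0.3, 0.1]
grip_width: 0.0319
```

Call:
{"op": "jog_arm", "data": {"motion": [[1, 0, 0, 2, 0], [1, 0, 0, 0, 0], [1, 0, 0, 0, 0]]}}

```text
time_s: 7.85
ee_pos: [0.5071, -0.3774, 0.0074]
orientation: [-0.707, 0.708, -0.001, 0.0]
contact_force: [0.8, -0.1, -0.5]
grip_width: 0.0316
```

Call:
{"op": "jog_arm", "data": {"motion": [[1, 0, 0, 2, 0], [1, 0, 0, 0, 0], [-0.3, 0, 0, 0, 0], [-0.3, 0, 0, 0, 0], [-0.3, 0, 0, -20, 0], [-0.3, 0, 0, -30, 0], [-0.3, 0, 0, -40, 0], [0.9, 0, 0, -40, 0]]}}

```text
time_s: 8.65
ee_pos: [0.5062, -0.3766, 0.1351]
orientation: [-0.707, 0.708, 0.001, -0.0]
contact_force: [0.9, -1.0, -0.5]
grip_width: 0.0578
```

```bash
 python3 - <<'E'
from meas import *
im,s=snap('wrist','w5',1.5)
print(s['ee_pos'],s['grip_width'])
E
```

```text
[ 0.50618989 -0.37660999  0.13512346] 0.05779968333828945
```

View pics/w5.png

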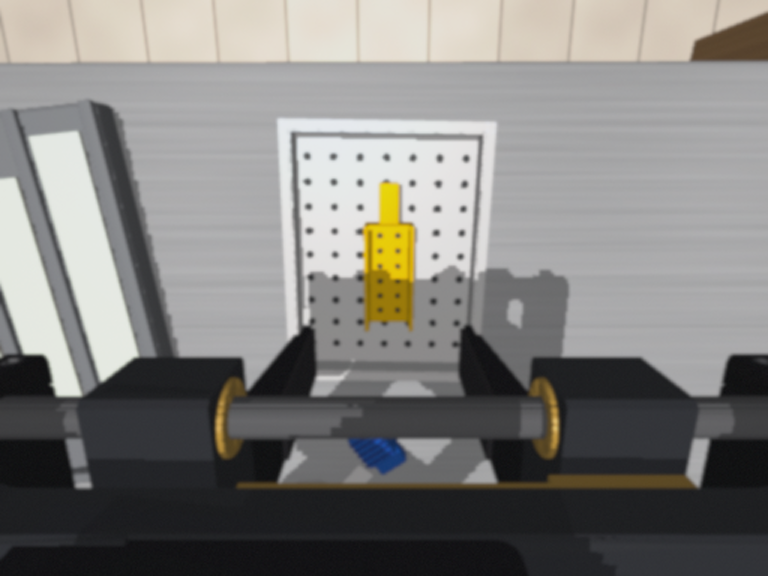

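Quadrant sits upright and centred in the tray (388,275 at 1.5x). Now view the drainer.

```bash
python3 go.py .417 -.138 .22 -84
```

```text
at [ 509.9 -379.7  144.4] h -90.08 dh 6.08 j [-0.72  0.14  1.76  0.    1.24  0.85] n 7 F [ 1.9 -0.4  5. ] t 8.7 w 0.0543
[-34.5, 13.3, -10.8, -0.14]
[-34.7, 12.8, -10.8, -0.14]
[-34.9, 12.3, -10.8, -0.14]
[-35.1, 11.8, -10.8, -0.14]
[-35.2, 11.3, -10.8, -0.14]
[-35.4, 10.7, -10.8, -0.14]
[-35.5, 10.3, -10.8, -0.14]
```

Call:
{"op": "jog_arm", "data": {"motion": [[1, -35, 13, -10, -0.14], [1, -35, 13, -10, -0.14], [1, -35, 12, -10, -0.14], [1, -35, 12, -10, -0.14], [1, -35, 11, -10, -0.14], [1, -35, 11, -10, -0.14], [1, -35, 10, -10, -0.14], [1, 0, 0, 0, 0]]}}

```text
time_s: 9.5
ee_pos: [0.4141, -0.1333, 0.206]
orientation: [0.743, -0.669, 0.001, -0.001]
contact_force: [-0.8, -0.1, 0.6]
grip_width: 0.0002
```

Call:
{"op": "jog_arm", "data": {"motion": [[1, 0, 0, 0, 0], [1, 0, 0, 0, 0]]}}

```text
time_s: 9.7
ee_pos: [0.4145, -0.1362, 0.2042]
orientation: [0.742, -0.671, -0.0, 0.0]
contact_force: [0.4, -0.6, 0.1]
grip_width: -0.0001
```

```bash
 python3 - <<'E'
from meas import *
im,s=snap('wrist','w6',1.5); np.save('pics/w6s.npy',s,allow_pickle=True)
print(s['ee_pos'],s['grip_width'])
h=cv2.cvtColor(im,cv2.COLOR_RGB2HSV)
m=cv2.inRange(h,(0,0,205),(180,45,255))
for b in box(m,'wrist',.0225,s,600): print(b)
E
```

```text
[ 0.41450325 -0.13617312  0.20423247] -9.567720006192814e-05
(382.7, 149.6, 117.5, 37.3, -6.9, [8.0, 176.0])
(471.9, -99.1, 149.8, 30.4, 6.2, [230.0, 114.0])
(491.0, -143.8, 159.4, 30.6, 5.5, [272.0, 101.0])
(519.3, -372.5, 168.1, 126.9, -0.8, [468.0, 108.0])
(517.0, -187.4, 159.1, 30.2, 5.8, [314.0, 80.0])
```

View pics/w6.png

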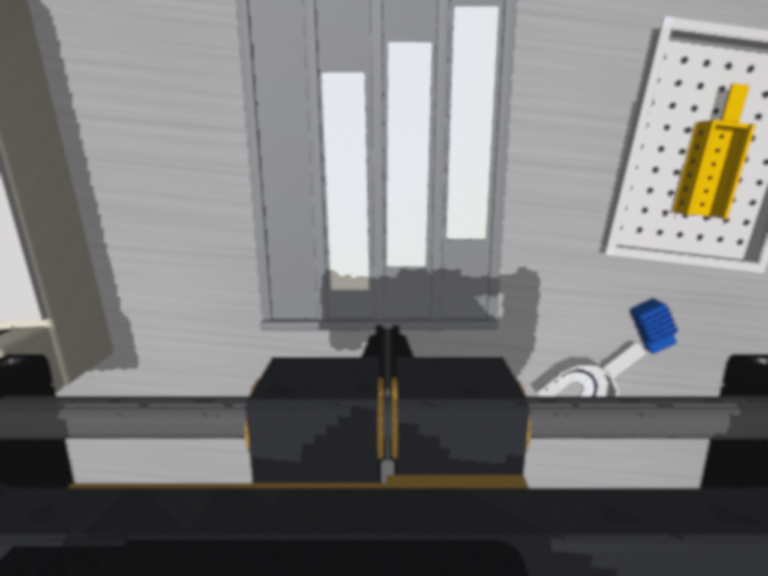

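```bash
 python3 - <<'E'
from meas import *
im=np.load('pics/w6.npy'); s=np.load('pics/w6s.npy',allow_pickle=True).item()
q=lambda l,z:(ray('wrist',np.array(l)/1.5,z,s)*1000)[:,:2].round(1)
a=q([(262,322),(497,322)],.03); print('lip',a.tolist(),np.linalg.norm(a[0]-a[1]))
cv2.imwrite('pics/w6c.png',cv2.resize(im[0:225,155:350,::-1],None,fx=2.6,fy=2.6,interpolation=2))
g=im[:,:,1].astype(int)
for v in (20,60,100,140): print(v,[ (u,int(g[v,u])) for u in range(158,346,1) if abs(g[v,u+1]-g[v,u-1])>14])
E
```

```text
lip [[354.3, -41.4], [373.3, -229.3]] 188.8581743001875
20 [(158, 153), (164, 145), (165, 130), (167, 125), (168, 140), (209, 139), (212, 140), (292, 139), (300, 138), (301, 156), (302, 193), (303, 221), (330, 221), (331, 193), (332, 158), (333, 139), (334, 127), (336, 131), (342, 146), (343, 157)]
60 [(161, 158), (167, 142), (168, 129), (170, 124), (171, 139), (213, 143), (214, 176), (215, 213), (216, 228), (241, 227), (242, 207), (243, 172), (244, 149), (254, 136), (256, 136), (257, 152), (258, 183), (259, 216), (260, 229), (285, 225), (286, 198), (287, 159), (288, 142), (296, 139), (299, 141), (300, 167), (301, 206), (302, 227), (327, 229), (328, 216), (329, 183), (330, 152), (331, 136), (334, 134), (340, 143), (341, 155)]
100 [(165, 156), (171, 131), (173, 123), (174, 137), (212, 141), (214, 129), (215, 150), (216, 185), (217, 217), (218, 229), (242, 228), (243, 214), (244, 179), (245, 152), (254, 135), (256, 129), (257, 155), (258, 194), (259, 222), (284, 225), (285, 198), (286, 159), (287, 141), (297, 132), (298, 148), (299, 181), (300, 216), (301, 229), (325, 227), (326, 207), (327, 170), (328, 145), (329, 132), (331, 122), (332, 135), (337, 147), (338, 160)]
140 [(168, 157), (169, 147), (174, 128), (175, 108), (177, 120), (178, 135), (214, 132), (216, 125), (217, 154), (218, 195), (219, 222), (243, 225), (244, 198), (245, 159), (246, 141), (256, 132), (257, 163), (258, 207), (259, 227), (283, 226), (284, 201), (285, 161), (286, 141), (287, 133), (296, 134), (297, 160), (298, 203), (299, 226), (323, 227), (324, 206), (325, 167), (326, 144), (327, 132), (335, 145), (336, 155)]
```

View pics/w6c.png

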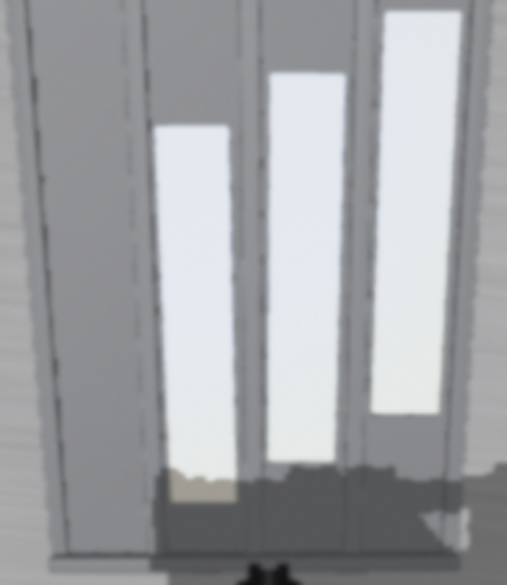

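```bash
 python3 - <<'E'
from meas import *
s=np.load('pics/w6s.npy',allow_pickle=True).item()
q=lambda l,z:(ray('wrist',np.array(l),z,s)*1000)[:,:2]
L=q([(157.5,20),(161,60),(165,100),(168.5,140)],.024); Rr=q([(342.5,20),(340.5,60),(337.7,100),(335.5,140)],.024)
for A in(L,Rr):
    p=np.polyfit(A[:,0],A[:,1],1); print(np.degrees(np.arctan(p[0])),np.polyval(p,500),A.round(1).tolist())
E
```

```text
6.656158934110951 -23.56914713192274 [[565.3, -16.0], [527.0, -20.3], [486.1, -25.4], [442.3, -30.2]]
6.189562898366664 -216.75952979657703 [[584.6, -207.5], [546.3, -212.0], [505.3, -216.0], [461.6, -221.0]]
```

```bash
python3 go.py .4175 -.1979 .06 -83.9
```

```text
at [ 414.5 -136.3  204.1] h -84.26 dh 0.36 j [-0.44 -0.37  2.12 -0.    1.4   1.03] n 4 F [ 0.7 -0.2 -0.4] t 9.75 w 0.0004
[15.4, 0.8, 36.0, -0.01]
[15.4, 0.8, 36.0, -0.01]
[15.4, 0.8, 36.1, -0.01]
[15.4, 0.8, 36.0, -0.01]
```

Call:
{"op": "jog_arm", "data": {"motion": [[1, 15, 1, 36, -0.06], [1, 15, 1, 36, 0], [1, 16, 1, 36, 0], [1, 16, 0, 36, 0], [1, 0, 0, 0, 0], [1, 0, 0, 0, 0], [1, 0, 0, 0, 0]]}}

```text
time_s: 10.45
ee_pos: [0.4193, -0.1983, 0.0624]
orientation: [0.744, -0.668, 0.001, -0.0]
contact_force: [-0.8, -0.4, -0.4]
grip_width: 0.0001
```

```bash
python3 go.py .4175 -.1979 .021 -83.9; python3 - <<'E'
from meas import *
im,s=snap('wrist','w7',1.5);print(s['ee_pos'])
E
```

```text
at [ 419.3 -198.3   62.4] h -83.86 dh -0.04 j [-0.56 -0.15  2.19  0.    1.1   0.91] n 1 F [-0.8 -0.4 -0.4] t 10.45 w 0.0001
[-0.6, 1.7, 41.4, 0.01]
[ 0.41925688 -0.19832553  0.06244864]
```

View pics/w7.png

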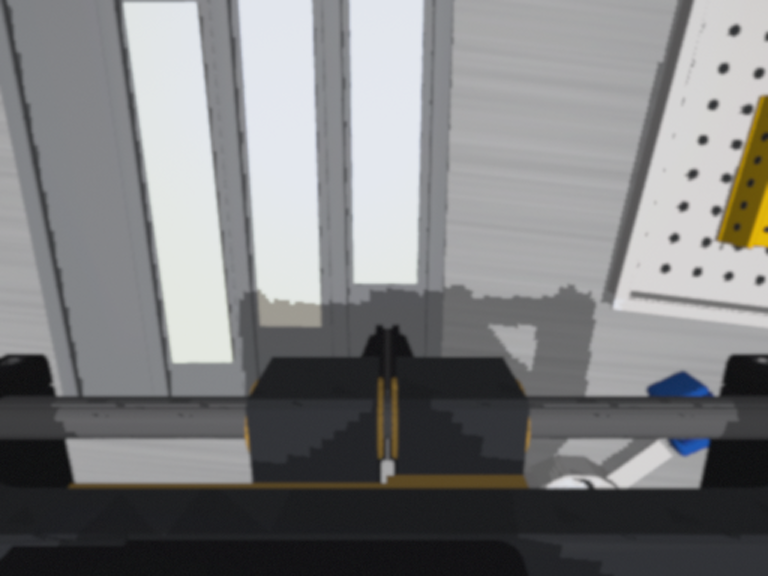

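Aligned with the groove of the strip at (387,285). Lower to the groove floor.

Call:
{"op": "jog_arm", "data": {"motion": [[1, 0, 2, 25, 0], [1, 0, 0, 12, 0], [1, 0, 0, 3, 0], [1, 0, 0, 0, 0], [1, 0, 0, 0, 0]]}}

```text
time_s: 11.0
ee_pos: [0.4169, -0.1982, 0.0217]
orientation: [0.744, -0.668, 0.001, -0.0]
contact_force: [0.0, -0.3, 0.3]
grip_width: 0.0003
```

Call:
{"op": "jog_arm", "data": {"motion": [[1, 0, 0, 1, 0], [1, 0, 0, 0, 0], [1, 0, 0, 0, 0]]}}

```text
time_s: 11.3
ee_pos: [0.4166, -0.1982, 0.0203]
orientation: [0.744, -0.668, 0.001, -0.0]
contact_force: [-0.2, -0.5, 2.6]
grip_width: 0.0007
```

Call:
{"op": "jog_arm", "data": {"motion": [[1, 0, 0, 1, 0], [1, 0, 0, 0, 0], [1, 0, 0, 0, 0]]}}

```text
time_s: 11.6
ee_pos: [0.4166, -0.1982, 0.0202]
orientation: [0.744, -0.668, 0.0, -0.0]
contact_force: [-4.0, 1.7, 9.6]
grip_width: 0.0006
```

Call:
{"op": "jog_arm", "data": {"motion": [[1, 0, 0, -1.2, 0], [1, 0, -10, 0, 0], [1, 0, -10, 0, 0], [1, 0, -12, 0, 0], [1, 0, -14, 0, 0], [1, 0, -14, 0, 0], [1, 0, -12, 0, 0], [1, 0, -8, 0, 0]]}}

```text
time_s: 12.4
ee_pos: [0.4957, -0.1897, 0.0203]
orientation: [0.744, -0.668, -0.001, 0.001]
contact_force: [-7.0, -1.0, 8.4]
grip_width: 0.0006
```

```bash
python3 go.py .4175 -.1979 .021 -83.9; python3 - <<'E'
from meas import *
im,s=snap('wrist','w8',1.5);print(s['ee_pos'])
im,s=snap('side','d8',3,(250,220,380,300))
E
```

```text
at [ 495.7 -189.7   20.3] h -83.8 dh -0.1 j [-0.47  0.07  2.06 -0.    1.01  1.  ] n 2 F [-7.  -1.   8.4] t 12.4 w 0.0006
[-0.1, 39.3, -0.4, 0.01]
[-0.1, 39.3, -0.3, 0.01]
[ 0.49565524 -0.18965667  0.02027337]
```

View pics/w8.png

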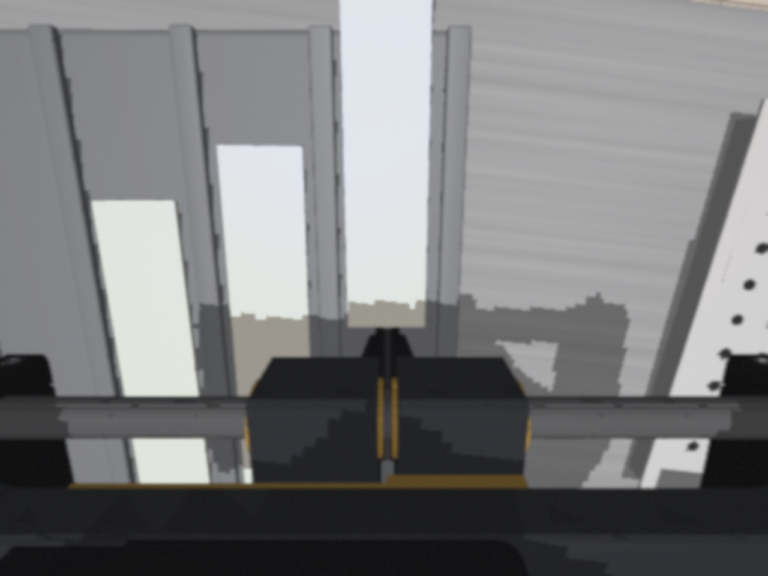

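View pics/d8.png

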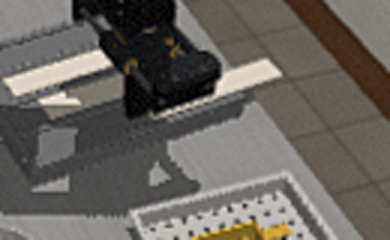

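```bash
python3 - <<'E'
from meas import *
s=sense()
q=lambda l,z:(ray('wrist',np.array(l)/1.5,z,s)*1000)[:,:2].round(1)
print('front ribs',q([(45,27),(180,26),(320,28),(460,28)],.024).tolist(),'floor',q([(115,30),(245,31)],.02).tolist())
print('A rear',q([(348,328),(426,328)],.0225).tolist(), 'rib lines', q([(309,30),(333,330)],.024).tolist())
print('ctr B front',q([(217,147),(303,147)],.0225).tolist(),'C front',q([(92,201),(175,201)],.0225).tolist(),'ribL/R',q([(445,200),(469,30)],.024).tolist(),s['ee_pos'],sense()['ee_pos'])
E
```

```text
front ribs [[601.2, -65.0], [606.3, -109.3], [610.7, -155.2], [615.7, -201.2]] floor [[603.6, -85.7], [608.0, -129.4]]
A rear [[506.2, -173.3], [509.5, -203.9]] rib lines [[609.7, -151.7], [505.3, -167.6]]
ctr B front [[569.3, -121.3], [572.5, -151.6]] C front [[545.4, -76.0], [548.6, -106.2]] ribL/R [[559.7, -204.1], [615.4, -204.2]] [ 0.49693694 -0.18959001  0.02028527] [ 0.49693694 -0.18959001  0.02028527]
```

Call:
{"op": "jog_arm", "data": {"motion": [[1, 0, -3, -1, 0], [1, 0, -5, 0, 0], [1, 0, -5, 0, 0], [1, 0, 0, 0, 0], [1, 0, 0, 0, 0], [1, 0, 10, 0, 0], [1, 0, 15, -30, 0], [-0.4, 0, 0, -40, 0]]}}

```text
time_s: 13.3
ee_pos: [0.4792, -0.1893, 0.0881]
orientation: [0.744, -0.668, -0.004, 0.001]
contact_force: [0.4, 0.6, 0.9]
grip_width: 0.004
```

```bash
python3 go.py .56 -.183 .12 -83.9; python3 - <<'E'
from meas import *
im,s=snap('side','d9',3,(250,220,380,300))
E
```

```text
at [ 479.2 -189.3   88.1] h -83.88 dh -0.02 j [-0.48 -0.05  2.06 -0.    1.15  0.98] n 3 F [0.4 0.6 0.9] t 13.3 w 0.004
[0.8, -27.0, -10.6, 0.0]
[0.7, -27.0, -10.7, 0.0]
[0.8, -27.0, -10.6, 0.0]
```

View pics/d9.png

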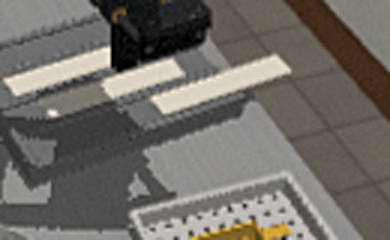

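```bash
python3 go.py .6282 -.176 .07 -83.9
```

```text
at [ 485.3 -192.1   97.7] h -83.88 dh -0.02 j [-0.48 -0.06  2.04 -0.    1.15  0.98] n 4 F [ 4.3 -1.3  4.1] t 13.35 w 0.0079
[-0.2, -35.9, 6.9, 0.0]
[-0.2, -36.0, 7.0, 0.0]
[-0.2, -35.9, 6.9, 0.0]
[-0.1, -36.0, 6.9, 0.0]
```

Call:
{"op": "jog_arm", "data": {"motion": [[-0.2, 0, -36, 7, 0], [-0.2, 0, -36, 7, 0], [-0.2, 0, -36, 7, 0], [-0.2, 0, -36, 7, 0], [-0.2, 0, 0, 0, 0], [-0.2, 0, 0, 0, 0], [-0.2, 0, 0, 0, 0]]}}

```text
time_s: 14.05
ee_pos: [0.6257, -0.1753, 0.0628]
orientation: [0.744, -0.668, -0.0, 0.0]
contact_force: [0.0, -1.0, 1.2]
grip_width: 0.0564
```

```bash
python3 go.py .6282 -.176 .0125 -83.9; python3 - <<'E'
from meas import *
im,s=snap('wrist','w10',1.5);
q=lambda l,z:(ray('wrist',np.array(l)/1.5,z,s)*1000)[:,:2].round(1)
h=cv2.cvtColor(im,cv2.COLOR_RGB2HSV)
m=cv2.inRange(h,(0,0,205),(180,45,255))
for b in box(m,'wrist',.0225,s,300): print(b)
E
```

```text
at [ 625.7 -175.3   62.8] h -83.87 dh -0.03 j [-0.36  0.26  1.77 -0.    1.12  1.11] n 2 F [ 0.  -1.   1.2] t 14.05 w 0.0564
[0.5, -1.2, 25.2, 0.0]
[0.4, -1.3, 25.1, 0.0]
(540.8, -186.7, 23.7, 17.0, -83.8, [261.0, 314.0])
(540.2, -139.3, 33.5, 14.5, -17.2, [202.0, 307.0])
(676.5, -336.2, 18.5, 11.2, 86.0, [493.0, 167.0])
(679.3, -310.5, 30.8, 7.9, 82.5, [458.0, 161.0])
(698.5, -320.8, 52.0, 30.7, -89.9, [480.0, 134.0])
(728.7, -327.9, 30.8, 9.2, 18.5, [507.0, 90.0])
(730.3, -310.3, 30.8, 30.6, 89.8, [479.0, 83.0])
(698.4, -2.9, 31.5, 11.8, -5.7, [8.0, 82.0])
(730.4, -278.5, 30.6, 30.5, -89.9, [431.0, 77.0])
(758.2, -310.1, 30.5, 22.9, 89.9, [490.0, 38.0])
(730.2, -5.0, 30.9, 8.2, -6.5, [5.0, 29.0])
(696.8, -154.1, 291.5, 130.3, -83.9, [237.0, 75.0])
(748.6, -56.1, 31.3, 6.6, -83.9, [88.0, 4.0])
```

View pics/w10.png

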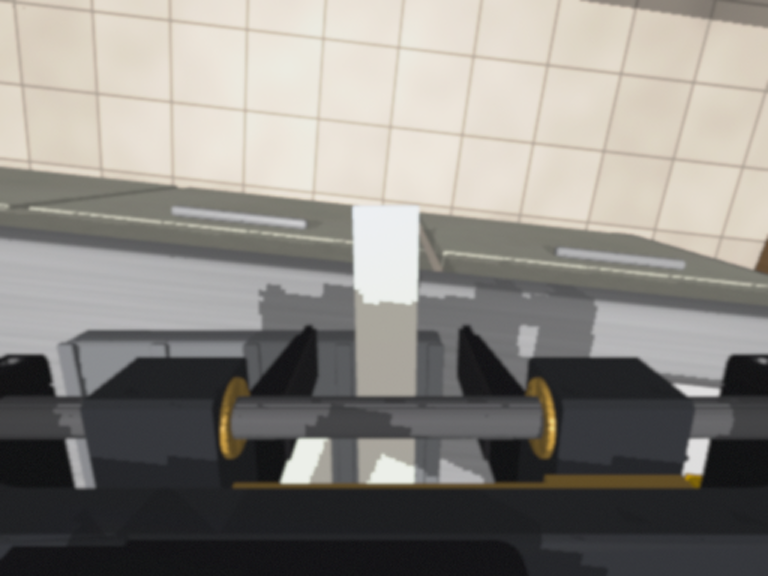

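```bash
python3 - <<'E'
from meas import *
s=sense()
q=lambda l,z:(ray('wrist',np.array(l)/1.5,z,s)*1000)[:,:2].round(1)
print('A front',q([(353,206),(419,207)],.0225).tolist(),'board front',q([(75,331),(200,332)],.024).tolist())
print(s['ee_pos'])
E
```

```text
A front [[678.3, -154.3], [681.1, -184.5]] board front [[603.2, -23.7], [609.3, -84.8]]
[ 0.62572403 -0.17542364  0.06314989]
```

Call:
{"op": "jog_arm", "data": {"motion": [[-0.2, 0, -6, 0, 0], [-0.2, 0, 0, 15, 0], [-0.2, 0, 0, 15, 0], [-0.2, 0, 0, 12, 0], [-0.2, 0, 0, 8, 0], [-0.2, 0, 0, 0, 0], [-0.2, 0, 0, 0, 0]]}}

```text
time_s: 14.8
ee_pos: [0.6327, -0.1745, 0.0124]
orientation: [0.744, -0.668, -0.0, 0.0]
contact_force: [0.1, -0.4, 1.3]
grip_width: 0.0569
```

Call:
{"op": "jog_arm", "data": {"motion": [[1, 0, 0, 0, 0], [1, 0, 0, 0, 0], [1, 0, 0, 0, 0], [1, 0, 0, 0, 0], [1, 0, 0, 0, 0]]}}

```text
time_s: 15.3
ee_pos: [0.633, -0.1746, 0.0132]
orientation: [0.744, -0.668, 0.0, -0.0]
contact_force: [0.5, -1.1, 1.8]
grip_width: 0.029
```

```bash
python3 - <<'E'
from meas import *
im,s=snap('side','d11',3,(250,200,380,300)); print(s['ee_pos'],s['grip_width'],s['contact_force'])
E
```

```text
[ 0.63301851 -0.17462495  0.01322107] 0.0289913950590914 [ 0.5327837  -1.0981988   1.83464071]
```

View pics/d11.png

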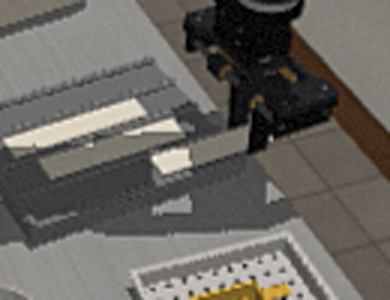

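Call:
{"op": "jog_arm", "data": {"motion": [[1, 0, 0, -10, 0], [1, 0, 0, -20, 0], [1, 0, 0, -30, 0], [1, 0, 0, -30, 0], [1, 0, 0, -20, 0], [1, 0, 0, -10, 0], [1, 0, 0, 0, 0]]}}

```text
time_s: 16.05
ee_pos: [0.6339, -0.1749, 0.1352]
orientation: [0.744, -0.668, 0.002, -0.001]
contact_force: [0.2, 0.2, -1.2]
grip_width: 0.0293
```

```bash
python3 - <<'E'
from meas import *
im,s=snap('side','d12',3,(250,150,410,300)); print(s['ee_pos'],s['grip_width'],s['contact_force'])
im,s=snap('wrist','w12',1.5)
E
```

```text
[ 0.63386676 -0.17491224  0.13522311] 0.029251310788919547 [ 0.15063494  0.17462393 -1.20422331]
```

View pics/d12.png

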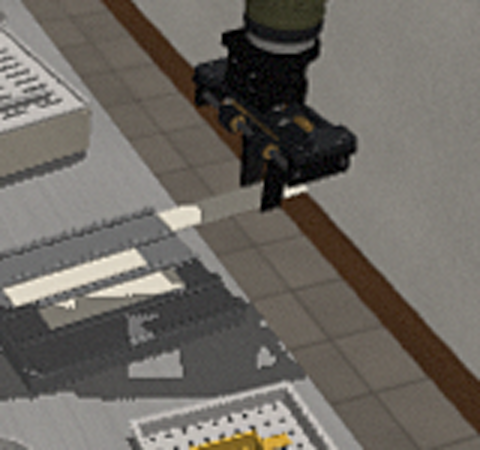

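View pics/w12.png

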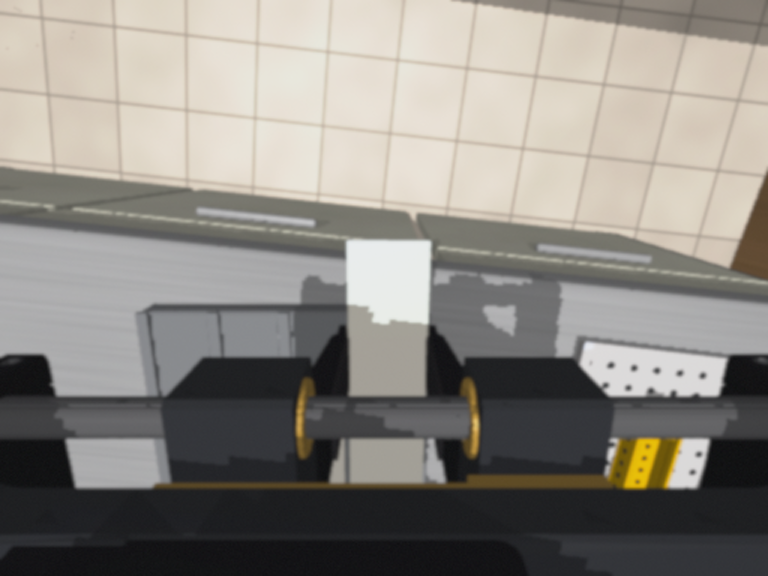

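```bash
cat > held.py <<'E'
from meas import *
# strip end px (1.5x) -> tool coords on plane tool z = -dz
def tool(px,dz,sc=1.5):
    c=vision.get_calibration('wrist'); T=np.array(c['T_tool_cam']); f=192/np.tan(np.radians(c['vertical_fov'])/2)
    px=np.atleast_2d(px)/sc; d=np.c_[(px[:,0]-c['cx'])/f,(px[:,1]-c['cy'])/f,np.ones(len(px))]@T[:3,:3].T
    o=T[:3,3]; return (o+d*((-dz-o[2])/d[:,2])[:,None])*1000
E
python3 - <<'E'
from held import *
for dz in(.008,.0093,.011): print(tool([(346,240),(432,240)],dz).round(1).tolist())
E
python3 go.py .52 -.10 .2 -60
```

```text
[[-14.6, -46.9, -8.0], [16.5, -46.9, -8.0]]
[[-14.5, -47.2, -9.3], [16.3, -47.2, -9.3]]
[[-14.3, -47.5, -11.0], [16.2, -47.5, -11.0]]
at [ 632.2 -174.3  131.9] h -83.85 dh 23.85 j [-0.35  0.2   1.71 -0.    1.24  1.11] n 4 F [ 0.2  0.3 -0.3] t 16.15 w 0.0291
[-21.5, 25.9, -17.0, -0.99]
[-24.0, 23.5, -17.0, -0.99]
[-26.4, 21.0, -17.1, -0.99]
[-28.3, 18.0, -17.0, -0.99]
```

```bash
python3 go.py .464 .154 .25 10
```

```text
at [ 632.2 -174.3  131.9] h -83.85 dh 93.85 j [-0.35  0.2   1.71 -0.    1.24  1.11] n 16 F [ 0.2  0.3 -0.3] t 16.15 w 0.0291
[-21.5, 8.3, -7.4, -0.98]
[-22.3, 6.0, -7.4, -0.98]
[-22.7, 3.6, -7.3, -0.98]
[-23.1, 1.4, -7.4, -0.98]
[-23.0, -1.0, -7.4, -0.98]
[-22.8, -3.4, -7.4, -0.98]
[-22.3, -5.7, -7.4, -0.98]
[-21.7, -8.0, -7.3, -0.98]
[-20.7, -10.1, -7.4, -0.98]
[-19.5, -12.2, -7.4, -0.98]
[-18.3, -14.1, -7.4, -0.98]
[-16.6, -16.0, -7.4, -0.98]
[-15.0, -17.5, -7.4, -0.98]
[-13.0, -19.0, -7.3, -0.98]
[-11.1, -20.2, -7.4, -0.98]
[-8.9, -21.3, -7.4, -0.98]
```

Call:
{"op": "jog_arm", "data": {"motion": [[1, -21, 8, -8, -0.98], [1, -22, 6, -8, -0.98], [1, -23, 4, -8, -0.98], [1, -23, 1, -8, -0.98], [1, -23, -1, -8, -0.98], [1, -23, -3, -8, -0.98], [1, -22, -6, -8, -0.98], [1, -22, -8, -8, -0.98]]}}

```text
time_s: 16.95
ee_pos: [0.5472, -0.0099, 0.1948]
orientation: [0.949, -0.314, -0.002, 0.0]
contact_force: [-0.1, 0.9, -0.7]
grip_width: 0.0291
```

Call:
{"op": "jog_arm", "data": {"motion": [[1, -21, -10, -8, -0.98], [1, -20, -12, -8, -0.98], [1, -18, -14, -8, -0.98], [1, -17, -16, -7, -0.98], [1, -15, -17, -7, -0.98], [1, -13, -19, -7, -0.98], [1, -11, -20, -7, -0.98], [1, -9, -21, -7, -0.98]]}}

```text
time_s: 17.75
ee_pos: [0.4623, 0.153, 0.2539]
orientation: [0.996, 0.091, -0.002, 0.0]
contact_force: [-0.2, -0.3, -0.2]
grip_width: 0.0291
```

Call:
{"op": "jog_arm", "data": {"motion": [[1, 0, 0, 0, 0], [1, 0, 0, 0, 0], [1, 0, 0, 0, 0]]}}

```text
time_s: 18.05
ee_pos: [0.4635, 0.1517, 0.2545]
orientation: [0.996, 0.088, -0.001, 0.0]
contact_force: [-0.1, 0.4, -0.4]
grip_width: 0.0289
```

```bash
python3 - <<'E'
from meas import *
im,s=snap('wrist','w13',1.5); np.save('pics/w13s.npy',s,allow_pickle=True)
E
python3 go.py .464 .154 .25 10
```

```text
at [463.6 151.7 254.7] h 10.13 dh -0.13 j [ 0.21 -0.27  1.95 -0.    1.46  0.03] n 1 F [-0.   0.3  0.2] t 18.1 w 0.029
[0.8, -2.2, 4.7, 0.02]
```

View pics/w13.png

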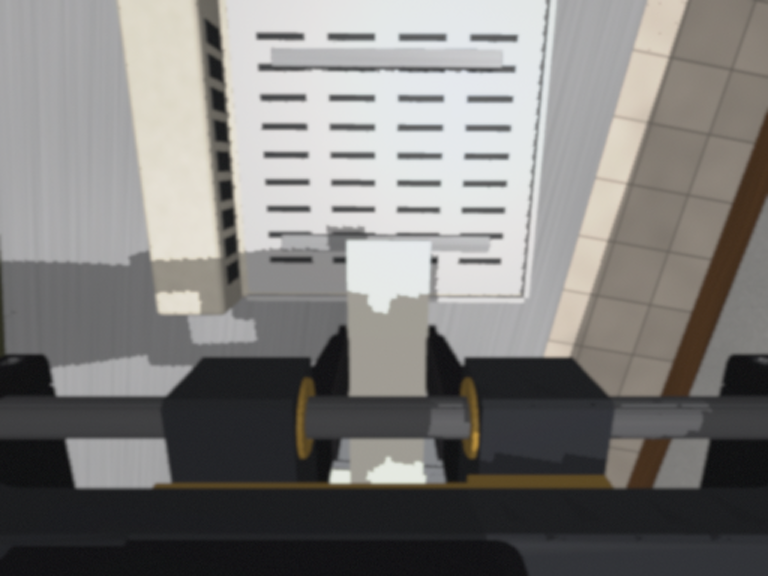

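```bash
python3 - <<'E'
from meas import *
im=np.load('pics/w13.npy')
cv2.imwrite('pics/w13c.png',cv2.resize(im[20:50,170:345,::-1],None,fx=4.5,fy=4.5,interpolation=2))
cv2.imwrite('pics/w13d.png',cv2.resize(im[145:180,170:345,::-1],None,fx=4.5,fy=4.5,interpolation=2))
E
```

```text
(no output)
```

View pics/w13c.png

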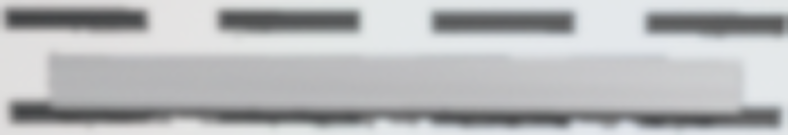

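View pics/w13d.png

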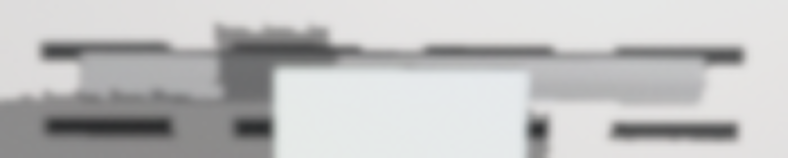

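```bash
python3 - <<'E'
from meas import *
s=np.load('pics/w13s.npy',allow_pickle=True).item()
a=np.array([(49,54),(743,60)])/4.5+[170,20]-.4; b=np.array([(80,98),(703,102)])/4.5+[170,145]-.4
A=ray('wrist',a,.08,s)[:,:2]*1000;B=ray('wrist',b,.08,s)[:,:2]*1000
print(A.round(1).tolist(),B.round(1).tolist(),np.linalg.norm(A[1]-A[0]),np.linalg.norm(B[1]-B[0]),np.linalg.norm(A.mean(0)-B.mean(0)))
for X in(A,B):print(np.degrees(np.arctan2(*(X[1]-X[0])[::-1])))
print((A.mean(0)+B.mean(0))/2, 'yaw from cross',np.degrees(np.arctan2(*(A.mean(0)-B.mean(0))[::-1]))-90, s['ee_pos'])
E
```

```text
[[358.3, 284.9], [515.4, 311.6]] [[381.7, 145.6], [539.3, 172.7]] 159.33179303168794 159.98427977141588 141.11030363873428
9.654692749052568
9.780678427637062
[448.69261381 228.7114298 ] yaw from cross 9.641088136605745 [0.46346373 0.15174702 0.25446983]
```

```bash
cat > rk.py <<'E'
import sys,numpy as np
from go import plan
C=np.array([448.7,228.7]);a=np.radians(9.7);ex=np.array([np.cos(a),np.sin(a)]);ey=np.array([-ex[1],ex[0]])
# rk.py X Y z heading ; TCP in rack coords mm
X,Y,z,h=map(float,sys.argv[1:5]); p=C+X*ex+Y*ey
plan(p[0]/1000,p[1]/1000,z,h)
E
python3 rk.py -65.9 32.8 .11 9.7
```

```text
at [463.6 151.7 254.7] h 10.13 dh -0.43 j [ 0.21 -0.27  1.95 -0.    1.46  0.03] n 5 F [-0.   0.3  0.2] t 18.1 w 0.029
[-13.4, -22.3, 28.9, 0.01]
[-13.3, -22.4, 29.0, 0.01]
[-13.4, -22.3, 28.9, 0.01]
[-13.4, -22.3, 28.9, 0.01]
[-13.5, -22.3, 29.0, 0.01]
```

Call:
{"op": "jog_arm", "data": {"motion": [[1, -14, -22, 29, 0.07], [1, -14, -22, 29, 0], [1, -13, -22, 29, 0], [1, -13, -22, 29, 0], [1, -13, -23, 29, 0], [1, 0, 0, 0, 0], [1, 0, 0, 0, 0], [1, 0, 0, 0, 0]]}}

```text
time_s: 18.9
ee_pos: [0.3803, 0.2501, 0.1124]
orientation: [0.996, 0.085, 0.001, -0.0]
contact_force: [0.1, -0.0, 0.0]
grip_width: 0.0292
```

```bash
python3 rk.py -65.9 32.8 .0745 9.7; python3 - <<'E'
from meas import *
im,s=snap('wrist','w14',1.5)
E
```

```text
at [380.3 250.1 112.4] h 9.74 dh -0.04 j [ 0.46 -0.24  2.17 -0.    1.2   0.29] n 1 F [ 0.1 -0.   0. ] t 18.9 w 0.0292
[-2.1, -0.2, 37.9, 0.01]
```

View pics/w14.png

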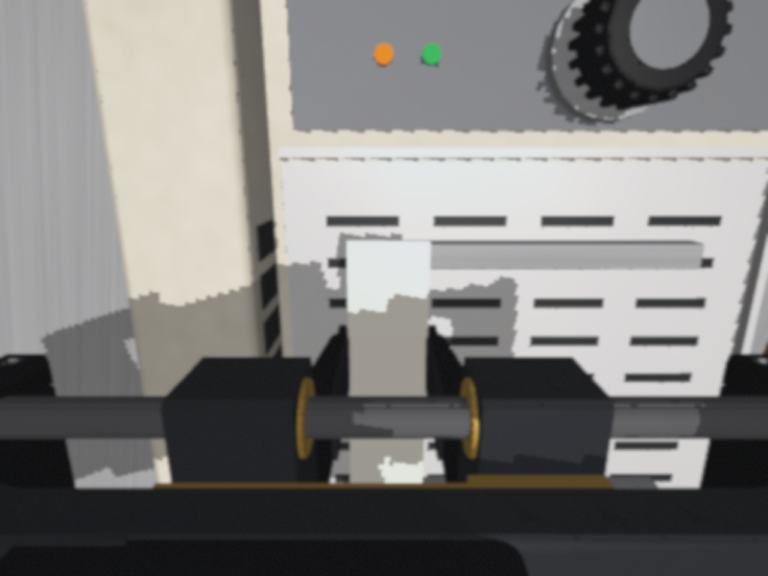

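Call:
{"op": "jog_arm", "data": {"motion": [[1, -2, 0, 15, 0], [1, 0, 0, 12, 0], [1, 0, 0, 7, 0], [1, 0, 0, 0, 0], [1, 0, 0, 0, 0], [1, 0, 0, 0, 0]]}}

```text
time_s: 19.55
ee_pos: [0.3769, 0.2501, 0.0772]
orientation: [0.996, 0.086, 0.0, -0.0]
contact_force: [0.3, -0.9, -0.5]
grip_width: 0.0292
```

```bash
python3 rk.py -65.9 32.8 .0735 9.7
```

```text
at [376.9 250.1  77.2] h 9.82 dh -0.12 j [ 0.47 -0.2   2.2  -0.    1.13  0.3 ] n 1 F [ 0.3 -0.9 -0.5] t 19.55 w 0.0292
[1.2, 0.4, 3.7, 0.02]
```

Call:
{"op": "jog_arm", "data": {"motion": [[1, 1, 0, 2, 0.02], [1, 0, 0, 1, 0], [1, 0, 0, 0, 0], [1, 0, 0, 0, 0]]}}

```text
time_s: 19.95
ee_pos: [0.3776, 0.2502, 0.0739]
orientation: [0.996, 0.085, 0.0, -0.0]
contact_force: [-0.9, -0.6, -0.0]
grip_width: 0.0291
```

```bash
python3 rk.py -65.9 32.8 .0735 9.7
```

```text
at [377.6 250.2  73.9] h 9.7 dh 0.0 j [ 0.47 -0.19  2.21 -0.    1.13  0.3 ] n 1 F [-0.9 -0.6 -0. ] t 19.95 w 0.0291
[0.6, 0.3, 0.4, -0.0]
```

Call:
{"op": "jog_arm", "data": {"motion": [[1, 0.5, 0, 0.7, 0], [1, 0, 0, 0, 0], [0.1, 0, 0, 0, 0], [0.1, 0, 0, 0, 0], [0.1, 0, 0, 0, 0]]}}

```text
time_s: 20.45
ee_pos: [0.3781, 0.2502, 0.0732]
orientation: [0.996, 0.085, 0.0, 0.0]
contact_force: [0.0, 0.3, -0.6]
grip_width: 0.042
```

Call:
{"op": "jog_arm", "data": {"motion": [[0.1, 0, 0, -15, 0], [0.1, 0, 0, -30, 0], [0.1, 0, 0, -40, 0], [0.1, 0, 0, -40, 0], [1, 0, 0, -20, 0], [1, 0, 0, 0, 0], [1, 0, 0, 0, 0]]}}

```text
time_s: 21.15
ee_pos: [0.3779, 0.2501, 0.2177]
orientation: [0.996, 0.085, -0.0, 0.0]
contact_force: [-0.4, 0.7, -0.1]
grip_width: 0.0243
```

```bash
python3 - <<'E'
from meas import *
im,s=snap('wrist','w15',1.5); print(s['ee_pos'])
m=cv2.inRange(cv2.cvtColor(im,cv2.COLOR_RGB2HSV),(0,0,225),(180,45,255))
im,s=snap('side','d15',4,(190,120,320,210))
E
```

```text
[0.37790899 0.25013078 0.21767494]
```

View pics/w15.png

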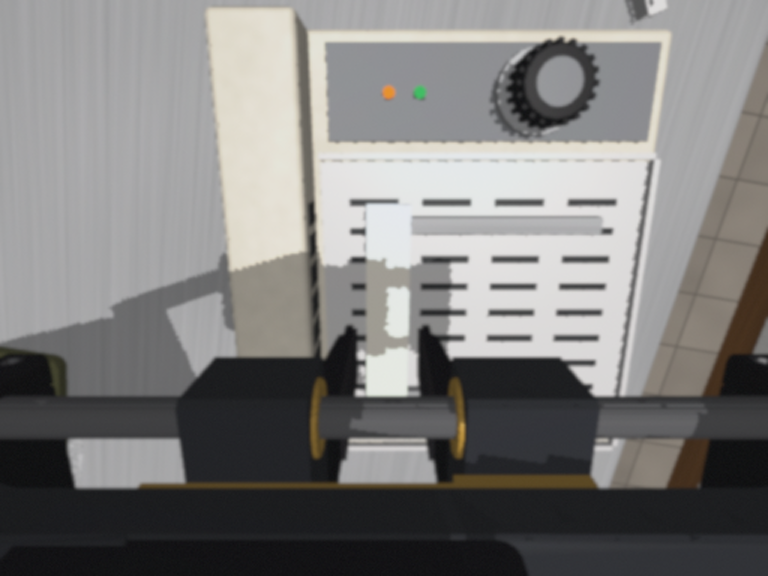

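View pics/d15.png

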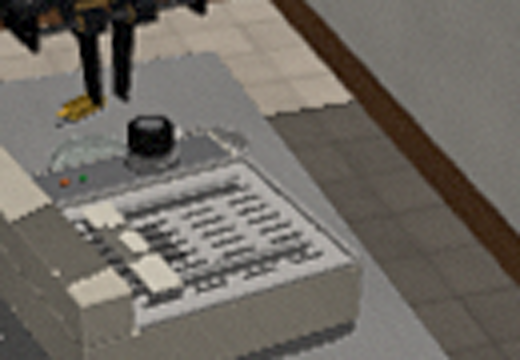

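```bash
python3 go.py .39 -.1558 .10 -83.9
```

```text
at [377.1 249.7 216. ] h 9.69 dh -93.59 j [ 0.47 -0.33  2.07 -0.    1.41  0.3 ] n 16 F [ 0.2 -0.3 -1.1] t 21.25 w 0.016
[-3.5, 25.1, 7.2, 0.97]
[-0.9, 25.4, 7.3, 0.97]
[1.7, 25.3, 7.2, 0.97]
[4.2, 25.0, 7.3, 0.97]
[6.7, 24.4, 7.2, 0.97]
[9.2, 23.6, 7.3, 0.97]
[11.6, 22.6, 7.2, 0.97]
[13.7, 21.3, 7.3, 0.97]
[15.9, 19.8, 7.2, 0.97]
[17.7, 18.1, 7.3, 0.97]
[19.6, 16.2, 7.2, 0.97]
[21.0, 14.1, 7.3, 0.97]
[22.4, 11.9, 7.2, 0.97]
[23.5, 9.6, 7.3, 0.97]
[24.3, 7.2, 7.2, 0.97]
[24.9, 4.6, 7.3, 0.97]
```

Call:
{"op": "jog_arm", "data": {"motion": [[1, -3, 25, 0, 0.97], [1, -1, 25, 0, 0.97], [1, 2, 25, 0, 0.97], [1, 4, 25, 0, 0.97], [1, 7, 24, 0, 0.97], [1, 9, 24, 0, 0.97], [1, 12, 23, 15, 0.97], [1, 14, 21, 15, 0.97]]}}

```text
time_s: 22.05
ee_pos: [0.3849, 0.0469, 0.1862]
orientation: [0.948, -0.318, -0.001, 0.0]
contact_force: [0.7, -0.6, -0.1]
grip_width: 0.0006
```

Call:
{"op": "jog_arm", "data": {"motion": [[1, 16, 20, 15, 0.97], [1, 18, 18, 15, 0.97], [1, 20, 16, 15, 0.97], [1, 21, 14, 15, 0.97], [1, 22, 12, 15, 0.97], [1, 24, 9, 12, 0.97], [1, 24, 7, 0, 0.97], [1, 25, 5, 0, 0.97]]}}

```text
time_s: 22.85
ee_pos: [0.3912, -0.1551, 0.0984]
orientation: [0.745, -0.667, -0.002, 0.001]
contact_force: [0.2, -1.1, -0.0]
grip_width: 0.0002
```

Call:
{"op": "jog_arm", "data": {"motion": [[1, 0, 0, 0, 0], [1, 0, 0, 0, 0], [1, 0, 0, 0, 0]]}}

```text
time_s: 23.15
ee_pos: [0.3924, -0.154, 0.1001]
orientation: [0.747, -0.665, -0.001, 0.0]
contact_force: [-0.3, 1.2, 0.0]
grip_width: 0.0005
```

```bash
python3 go.py .39 -.1558 .024 -83.9; python3 - <<'E'
from meas import *
im,s=snap('wrist','w16',1.5); np.save('pics/w16s.npy',s,allow_pickle=True)
E
```

```text
at [ 392.4 -154.   100.1] h -83.34 dh -0.56 j [-0.5  -0.31  2.25  0.    1.2   0.95] n 2 F [-0.3  1.2  0. ] t 23.15 w 0.0005
[0.8, 1.3, 38.1, 0.05]
[0.7, 1.3, 38.0, 0.05]
```

View pics/w16.png

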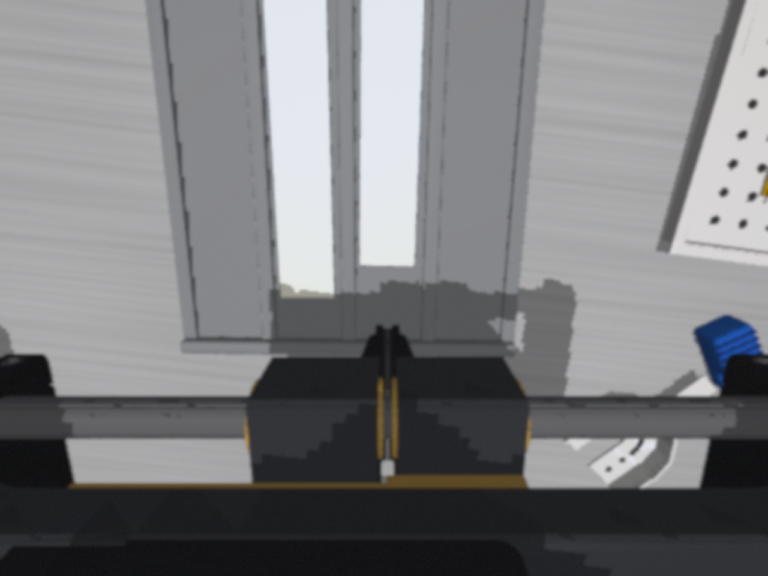

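```bash
python3 - <<'E'
from meas import *
s=np.load('pics/w16s.npy',allow_pickle=True).item()
q=lambda l,z:(ray('wrist',np.array(l)/1.5,z,s)*1000)[:,:2].round(1)
print('B rear',q([(360,266),(414,266)],.0225).tolist(),'C rear',q([(280,297),(335,297)],.0225).tolist(),'lip inner',q([(200,340),(330,342)],.03).tolist())
E
```

```text
B rear [[408.2, -137.0], [411.8, -167.0]] C rear [[384.9, -93.5], [388.6, -124.7]] lip inner [[356.6, -51.3], [364.0, -124.8]]
```

Call:
{"op": "jog_arm", "data": {"motion": [[1, 0.5, 4, 30, 0.09], [1, 0, 0, 30, 0], [1, 0, 0, 13, 0], [1, 0, 0, 4, 0], [1, 0, 0, 0, 0], [1, 0, 0, 0, 0]]}}

```text
time_s: 23.8
ee_pos: [0.3902, -0.1563, 0.0255]
orientation: [0.744, -0.669, 0.001, -0.0]
contact_force: [0.6, 0.7, 0.5]
grip_width: 0.0004
```

Call:
{"op": "jog_arm", "data": {"motion": [[1, -2, 0, 3, 0], [1, 0, 0, 1, 0], [1, 0, 0, 0, 0], [1, 0, 0, 0, 0]]}}

```text
time_s: 24.2
ee_pos: [0.3891, -0.1541, 0.0204]
orientation: [0.743, -0.669, 0.0, -0.0]
contact_force: [0.3, -0.2, 0.6]
grip_width: 0.0005
```

Call:
{"op": "jog_arm", "data": {"motion": [[1, 0, 0, -0.6, 0], [1, 0, -8, 0, 0], [1, 0, -12, 0, 0], [1, 0, -14, 0, 0], [1, 0, -14, 0, 0], [1, 0, -14, 0, 0], [1, 0, -14, 0, 0], [1, 0, -12, 0, 0]]}}

```text
time_s: 25.0
ee_pos: [0.4779, -0.1446, 0.0207]
orientation: [0.743, -0.669, 0.0, -0.0]
contact_force: [0.1, -0.4, -0.1]
grip_width: -0.0
```

Call:
{"op": "jog_arm", "data": {"motion": [[1, 0, -10, 0, 0], [1, 0, -7, 0, 0], [1, 0, 0, 0, 0], [1, 0, 0, 0, 0]]}}

```text
time_s: 25.4
ee_pos: [0.4931, -0.1429, 0.0206]
orientation: [0.743, -0.669, -0.0, 0.0]
contact_force: [-0.6, 0.2, -0.8]
grip_width: 0.0003
```

```bash
python3 - <<'E'
from meas import *
im,s=snap('wrist','w17',1.5); np.save('pics/w17s.npy',s,allow_pickle=True); print(s['ee_pos'])
E
```

```text
[ 0.49313529 -0.14286345  0.02061646]
```

View pics/w17.png

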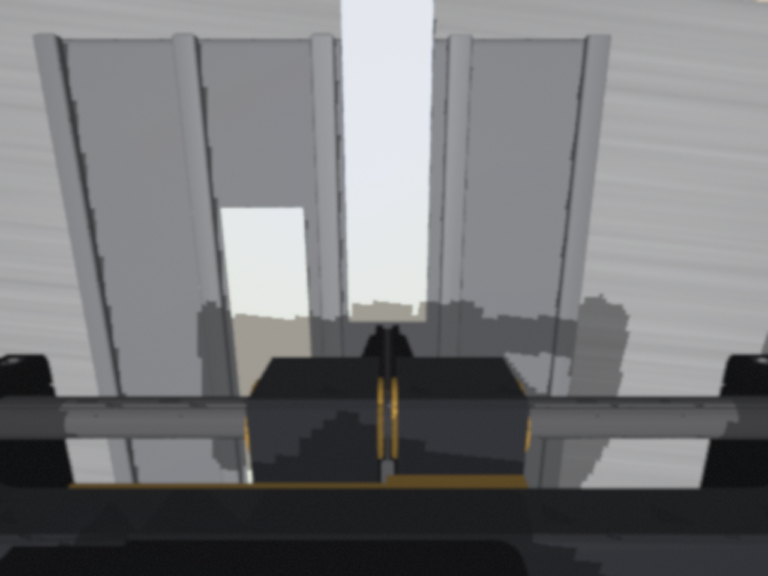

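```bash
python3 - <<'E'
from meas import *
s=np.load('pics/w17s.npy',allow_pickle=True).item()
q=lambda l,z:(ray('wrist',np.array(l)/1.5,z,s)*1000)[:,:2].round(1)
print('B rear',q([(347,322),(427,322)],.0225).tolist(),'rib ends',q([(47,35),(185,35),(322,35),(460,35),(598,36)],.024).tolist(),'floor',q([(120,40),(260,40),(520,41)],.02).tolist())
E
```

```text
B rear [[504.8, -126.0], [508.1, -157.3]] rib ends [[595.4, -18.9], [600.2, -64.4], [605.0, -109.6], [609.8, -155.1], [614.3, -200.6]] floor [[597.2, -40.7], [602.2, -88.1], [611.2, -176.1]]
```

Call:
{"op": "jog_arm", "data": {"motion": [[1, 0, -3, 0, 0], [1, 0, -4, 0, 0], [1, 0, -3, 0, 0], [1, 0, 0, 0, 0], [1, 0, 0, 0, 0], [1, 0, 10, 0, 0], [1, 0, 15, -30, 0], [-0.2, 0, 0, -40, 0]]}}

```text
time_s: 26.25
ee_pos: [0.474, -0.1434, 0.0881]
orientation: [0.743, -0.669, -0.004, 0.002]
contact_force: [1.5, 0.5, 0.5]
grip_width: 0.0044
```

```bash
python3 go.py .6258 -.1305 .064 -83.9
```

```text
at [ 474.  -143.4   88.1] h -84.0 dh 0.1 j [-0.4  -0.1   2.1  -0.    1.15  1.06] n 4 F [1.5 0.5 0.5] t 26.25 w 0.0044
[0.8, -38.1, 6.0, -0.0]
[0.7, -38.1, 6.0, -0.0]
[0.8, -38.1, 6.1, -0.0]
[0.7, -38.1, 6.0, -0.0]
```

Call:
{"op": "jog_arm", "data": {"motion": [[-0.2, 0, -37, 6, 0], [-0.2, 0, -37, 6, 0], [-0.2, 1, -37, 6, 0], [-0.2, 1, -37, 6, 0], [-0.2, 0, 0, 0, 0], [-0.2, 0, 0, 0, 0], [-0.2, 0, 0, 0, 0]]}}

```text
time_s: 26.95
ee_pos: [0.6245, -0.131, 0.0666]
orientation: [0.743, -0.669, -0.0, 0.0]
contact_force: [-0.4, -0.2, -0.7]
grip_width: 0.0551
```

```bash
python3 go.py .6258 -.1305 .0125 -83.9; python3 - <<'E'
from meas import *
im,s=snap('wrist','w18',1.5); np.save('pics/w18s.npy',s,allow_pickle=True)
E
```

```text
at [ 624.5 -131.    66.6] h -83.98 dh 0.08 j [-0.29  0.23  1.79 -0.    1.12  1.17] n 2 F [-0.4 -0.2 -0.7] t 26.95 w 0.0551
[-0.2, -0.7, 27.1, -0.01]
[-0.2, -0.7, 27.0, -0.01]
```

View pics/w18.png

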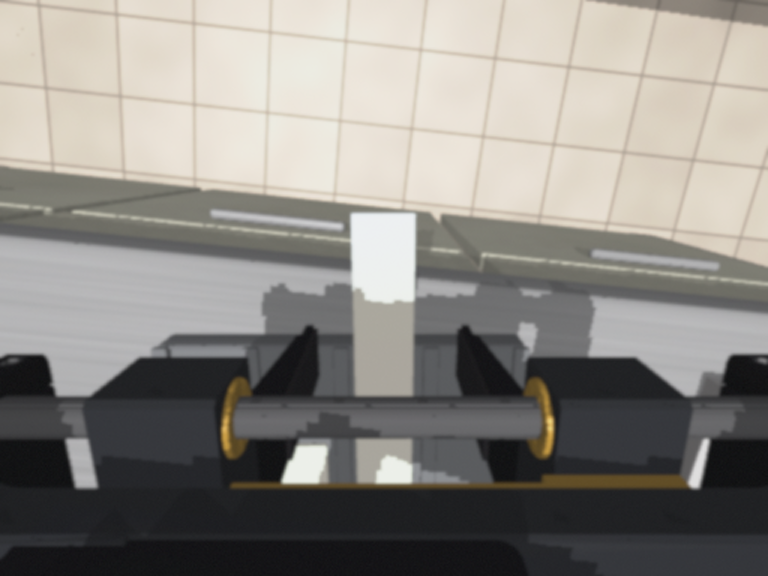

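Call:
{"op": "jog_arm", "data": {"motion": [[-0.2, -1, -2, 0, 0], [-0.2, 0, 0, 15, 0], [-0.2, 0, 0, 15, 0], [-0.2, 0, 0, 14, 0], [-0.2, 0, 0, 10, 0], [-0.2, 0, 0, 0, 0], [-0.2, 0, 0, 0, 0]]}}

```text
time_s: 27.7
ee_pos: [0.6275, -0.1297, 0.0121]
orientation: [0.743, -0.669, -0.0, 0.0]
contact_force: [1.1, -0.1, -0.2]
grip_width: 0.057
```

Call:
{"op": "jog_arm", "data": {"motion": [[1, 0, 0, -0.5, 0], [1, 0, 0, 0, 0], [1, 0, 0, 0, 0], [1, 0, 0, 0, 0], [1, 0, 0, 0, 0]]}}

```text
time_s: 28.2
ee_pos: [0.628, -0.1298, 0.0137]
orientation: [0.743, -0.669, 0.0, -0.0]
contact_force: [-0.3, -0.2, 0.8]
grip_width: 0.029
```

Call:
{"op": "jog_arm", "data": {"motion": [[1, 0, 0, -10, 0], [1, 0, 0, -20, 0], [1, 0, 0, -30, 0], [1, 0, 0, -30, 0], [1, 0, 10, -20, 0], [1, 0, 0, 0, 0], [1, 0, 0, 0, 0]]}}

```text
time_s: 28.9
ee_pos: [0.6179, -0.1308, 0.1236]
orientation: [0.743, -0.669, 0.0, -0.0]
contact_force: [-1.0, -0.9, -0.5]
grip_width: 0.0289
```

```bash
python3 - <<'E'
from meas import *
im,s=snap('wrist','w19',1.5); np.save('pics/w19s.npy',s,allow_pickle=True)
E
python3 go.py .464 .154 .25 10
```

```text
at [ 617.2 -130.6  122.2] h -83.97 dh 93.97 j [-0.29  0.16  1.78  0.    1.21  1.17] n 16 F [ 0.2  0.1 -0.2] t 28.95 w 0.029
[-18.7, 7.7, -8.0, -0.98]
[-19.4, 5.7, -8.0, -0.98]
[-19.8, 3.6, -8.0, -0.98]
[-20.2, 1.7, -7.9, -0.98]
[-20.2, -0.5, -8.0, -0.98]
[-20.0, -2.5, -8.0, -0.98]
[-19.7, -4.5, -8.0, -0.98]
[-19.1, -6.6, -8.0, -0.98]
[-18.3, -8.4, -8.0, -0.98]
[-17.4, -10.3, -8.0, -0.98]
[-16.2, -12.1, -7.9, -0.98]
[-15.0, -13.6, -8.0, -0.98]
[-13.4, -15.1, -8.0, -0.98]
[-11.8, -16.3, -8.0, -0.98]
[-10.1, -17.5, -8.0, -0.98]
[-8.2, -18.5, -8.0, -0.98]
```

View pics/w19.png

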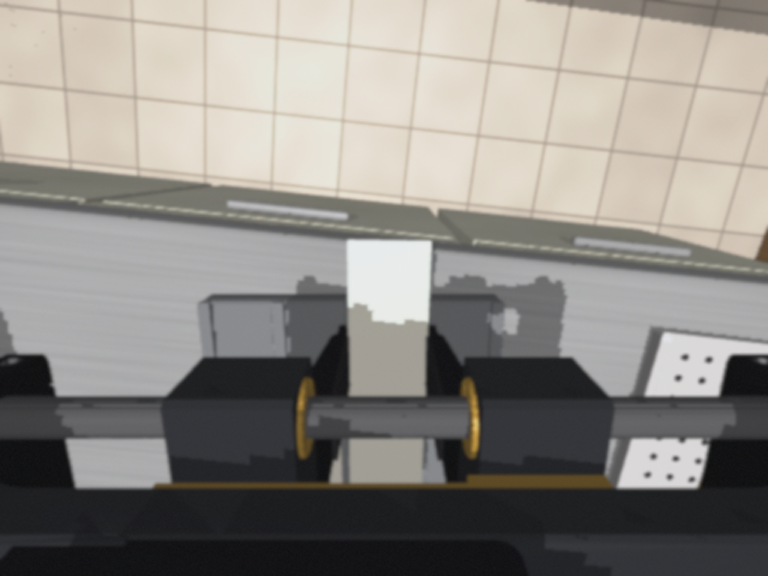

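```bash
python3 rk.py 64.1 32.8 .19 9.7
```

```text
at [ 617.2 -130.6  122.2] h -83.97 dh 93.67 j [-0.29  0.16  1.78  0.    1.21  1.17] n 16 F [ 0.2  0.1 -0.2] t 28.95 w 0.029
[-25.7, 4.2, -4.2, -0.98]
[-26.1, 1.6, -4.3, -0.98]
[-26.1, -1.1, -4.2, -0.98]
[-25.8, -3.7, -4.2, -0.98]
[-25.3, -6.4, -4.3, -0.98]
[-24.5, -8.9, -4.2, -0.98]
[-23.4, -11.4, -4.3, -0.98]
[-22.2, -13.7, -4.2, -0.98]
[-20.7, -16.0, -4.2, -0.98]
[-18.9, -18.0, -4.3, -0.98]
[-16.9, -19.8, -4.2, -0.98]
[-14.9, -21.4, -4.2, -0.98]
[-12.6, -22.9, -4.3, -0.98]
[-10.1, -24.0, -4.2, -0.98]
[-7.7, -25.0, -4.2, -0.98]
[-5.0, -25.5, -4.3, -0.98]
```

Call:
{"op": "jog_arm", "data": {"motion": [[1, -26, 4, -9, -0.98], [1, -26, 2, -9, -0.98], [1, -26, -1, -9, -0.98], [1, -26, -4, -9, -0.98], [1, -25, -6, -9, -0.98], [1, -25, -9, -9, -0.98], [1, -23, -11, -9, -0.98], [1, -22, -14, -5, -0.98]]}}

```text
time_s: 29.75
ee_pos: [0.5613, 0.0712, 0.1898]
orientation: [0.949, -0.315, -0.001, 0.0]
contact_force: [-0.3, 0.2, 0.1]
grip_width: 0.0291
```

Call:
{"op": "jog_arm", "data": {"motion": [[1, -21, -16, 0, -0.98], [1, -19, -18, 0, -0.98], [1, -17, -20, 0, -0.98], [1, -15, -21, 0, -0.98], [1, -13, -23, 0, -0.98], [1, -10, -24, 0, -0.98], [1, -8, -25, 0, -0.98], [1, -5, -25, 0, -0.98]]}}

```text
time_s: 30.55
ee_pos: [0.5044, 0.272, 0.1888]
orientation: [0.996, 0.09, -0.002, 0.001]
contact_force: [0.2, -0.1, 0.4]
grip_width: 0.0293
```

Call:
{"op": "jog_arm", "data": {"motion": [[1, 0, 0, 0, 0], [1, 0, 0, 0, 0], [1, 0, 0, 0, 0]]}}

```text
time_s: 30.85
ee_pos: [0.5055, 0.2704, 0.1901]
orientation: [0.996, 0.087, -0.001, 0.0]
contact_force: [-0.1, -0.3, -0.7]
grip_width: 0.0292
```

```bash
python3 - <<'E'
from meas import *
im,s=snap('wrist','w20',1.5); np.save('pics/w20s.npy',s,allow_pickle=True)
E
python3 rk.py 64.1 32.8 .11 9.7
```

```text
at [505.7 270.3 190.5] h 10.01 dh -0.31 j [ 0.4  -0.03  1.85 -0.    1.32  0.22] n 2 F [ 0.5 -0.3  0.4] t 30.9 w 0.0293
[0.4, -0.7, 40.2, 0.03]
[0.5, -0.7, 40.3, 0.03]
```

View pics/w20.png

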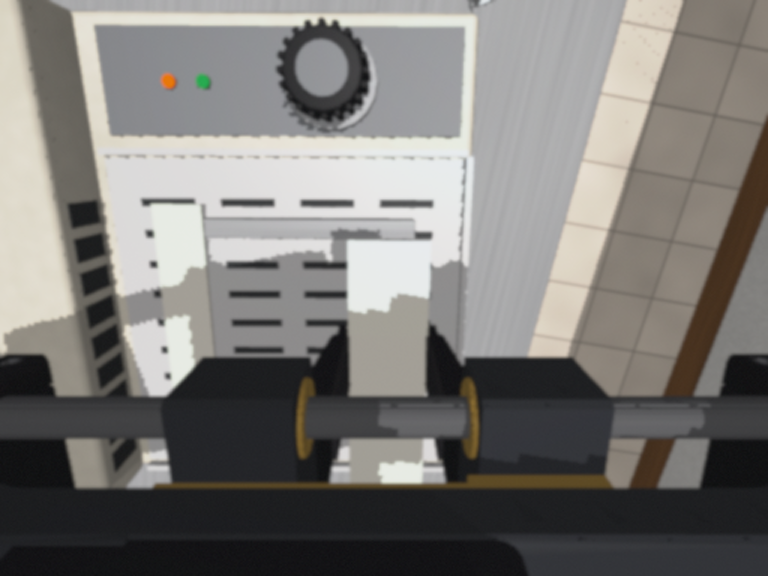

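```bash
python3 - <<'E'
from meas import *
s=np.load('pics/w20s.npy',allow_pickle=True).item()
C=np.array([448.7,228.7]);a=np.radians(9.7);ex=np.array([np.cos(a),np.sin(a)]);ey=np.array([-ex[1],ex[0]])
def r(l,z):
    p=ray('wrist',np.array(l)/1.5,z,s)[:,:2]*1000-C; return np.c_[p@ex,p@ey].round(1).tolist()
print('strip1',r([(151,206),(204,204),(216,350),(164,350)],.0825),'rail end',r([(414,220)],.08),'rail start?',r([(205,220)],.08))
E
```

```text
strip1 [[-80.0, 78.4], [-47.8, 79.8], [-49.4, -15.5], [-83.8, -15.7]] rail end [[79.6, 70.6]] rail start? [[-49.1, 69.8]]
```

Call:
{"op": "jog_arm", "data": {"motion": [[1, 0.5, -1, 30, 0.05], [1, 0.5, 0, 30, 0], [1, 0, 0, 30, 0], [1, 0, 0, 20, 0], [1, 0, 0, 3, 0], [1, 0, 0, 0, 0], [1, 0, 0, 0, 0], [1, 0, 0, 0, 0]]}}

```text
time_s: 31.7
ee_pos: [0.5077, 0.2727, 0.0802]
orientation: [0.996, 0.085, 0.002, -0.0]
contact_force: [-0.1, -0.4, -0.0]
grip_width: 0.0291
```

```bash
python3 rk.py 64.1 32.8 .0735 9.7
```

```text
at [507.7 272.7  80.2] h 9.8 dh -0.1 j [ 0.4   0.08  1.93 -0.    1.12  0.23] n 1 F [-0.1 -0.4 -0. ] t 31.7 w 0.0291
[-1.5, 0.7, 6.7, 0.02]
```

Call:
{"op": "jog_arm", "data": {"motion": [[1, -1.5, 0.7, 3, 0.02], [1, 0, 0, 2, 0], [1, 0, 0, 0, 0], [1, 0, 0, 0, 0], [1, 0, 0, 0, 0]]}}

```text
time_s: 32.2
ee_pos: [0.5053, 0.2715, 0.0737]
orientation: [0.996, 0.085, 0.0, -0.0]
contact_force: [-0.6, -0.0, 3.5]
grip_width: 0.0291
```

```bash
python3 rk.py 64.1 32.8 .0735 9.7
```

```text
at [505.3 271.5  73.7] h 9.7 dh 0.0 j [ 0.4   0.09  1.94 -0.    1.11  0.23] n 1 F [-0.6 -0.   3.5] t 32.2 w 0.0291
[1.1, -0.1, 0.2, -0.0]
```

Call:
{"op": "jog_arm", "data": {"motion": [[1, 1, 0, -0.7, 0], [1, 0, 0, 0, 0], [1, 0, 0, 0.4, 0], [0.1, 0, 0, 0, 0], [0.1, 0, 0, 0, 0], [0.1, 0, 0, 0, 0], [0.1, 0, 0, 0, 0]]}}

```text
time_s: 32.9
ee_pos: [0.5059, 0.2715, 0.0733]
orientation: [0.996, 0.084, -0.0, 0.0]
contact_force: [0.0, -0.0, 0.9]
grip_width: 0.0428
```

Call:
{"op": "jog_arm", "data": {"motion": [[0.1, 0, 0, -15, 0], [0.1, 0, 0, -30, 0], [0.1, 0, 0, -40, 0], [0.1, 0, 0, -40, 0], [1, 0, 0, -20, 0], [1, 0, 20, -10, 0.5], [1, 0, 20, 0, 0.5], [1, 0, 20, 0, 0.9]]}}

```text
time_s: 33.7
ee_pos: [0.5136, 0.2117, 0.2308]
orientation: [1.0, -0.016, 0.001, -0.0]
contact_force: [0.4, -0.2, -0.2]
grip_width: 0.0161
```

```bash
python3 go.py .39 .08 .24 -30
```

```text
at [513.6 211.7 230.8] h -1.86 dh -28.14 j [ 0.29 -0.1   1.85 -0.    1.39  0.33] n 5 F [ 0.4 -0.2 -0.2] t 33.7 w 0.0161
[-23.9, 27.1, -1.8, 0.94]
[-21.0, 29.4, -1.9, 0.94]
[-18.1, 31.2, -1.8, 0.94]
[-15.0, 32.9, -1.8, 0.94]
[-11.6, 34.2, -1.9, 0.94]
```

```bash
python3 go.py .412 -.105 .10 -83.9
```

```text
at [513.6 211.7 230.8] h -1.86 dh -82.04 j [ 0.29 -0.1   1.85 -0.    1.39  0.33] n 14 F [ 0.4 -0.2 -0.2] t 33.7 w 0.0161
[-6.5, 22.8, 9.3, 0.98]
[-4.2, 23.4, 9.4, 0.98]
[-1.7, 23.7, 9.3, 0.98]
[0.7, 23.8, 9.4, 0.98]
[3.2, 23.5, 9.3, 0.98]
[5.5, 23.1, 9.4, 0.98]
[7.9, 22.4, 9.3, 0.98]
[10.1, 21.5, 9.4, 0.98]
[12.3, 20.4, 9.3, 0.98]
[14.3, 19.0, 9.4, 0.98]
[16.1, 17.4, 9.3, 0.98]
[17.9, 15.6, 9.3, 0.98]
[19.3, 13.8, 9.4, 0.98]
[20.7, 11.7, 9.3, 0.98]
```

Call:
{"op": "jog_arm", "data": {"motion": [[1, -6, 22, 0, 0.98], [1, -4, 23, 0, 0.98], [1, -2, 24, 0, 0.98], [1, 1, 24, 0, 0.98], [1, 3, 23, 10, 0.98], [1, 6, 23, 15, 0.98], [1, 8, 22, 15, 0.98], [1, 10, 21, 15, 0.98]]}}

```text
time_s: 34.5
ee_pos: [0.4572, 0.0318, 0.1745]
orientation: [0.91, -0.415, 0.001, -0.0]
contact_force: [0.2, 0.5, -0.4]
grip_width: 0.0004
```

Call:
{"op": "jog_arm", "data": {"motion": [[1, 12, 20, 15, 0.98], [1, 14, 19, 15, 0.98], [1, 16, 17, 15, 0.98], [1, 18, 16, 15, 0.98], [1, 19, 14, 12, 0.98], [1, 21, 12, 0, 0.98], [1, 0, 0, 0, 0], [1, 0, 0, 0, 0]]}}

```text
time_s: 35.3
ee_pos: [0.4139, -0.1027, 0.1026]
orientation: [0.743, -0.669, 0.001, -0.001]
contact_force: [0.0, 0.9, 0.0]
grip_width: 0.0004
```

```bash
python3 - <<'E'
from meas import *
im,s=snap('wrist','w21',1.5); np.save('pics/w21s.npy',s,allow_pickle=True)
q=lambda l,z:(ray('wrist',np.array(l)/1.5,z,s)*1000)[:,:2].round(1)
im2,_=snap('scene','c21',3,(250,150,390,280))
E
python3 go.py .412 -.105 .024 -83.9
```

```text
at [ 414.  -102.1  102.4] h -83.93 dh 0.03 j [-0.37 -0.3   2.24  0.    1.2   1.1 ] n 2 F [0.2 1.1 0.5] t 35.4 w 0.0007
[1.3, 1.2, 39.2, -0.0]
[1.4, 1.1, 39.2, -0.0]
```

View pics/w21.png

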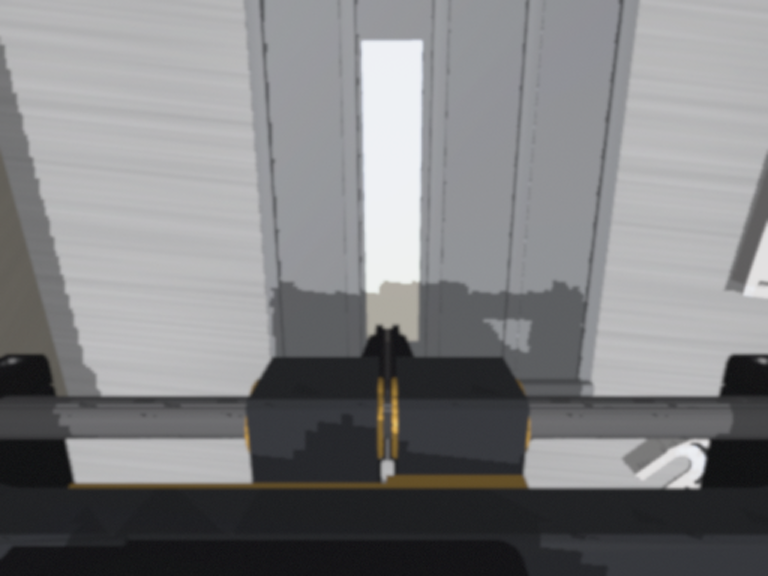

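View pics/c21.png

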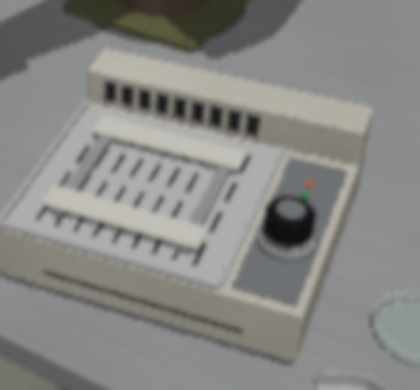

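Call:
{"op": "jog_arm", "data": {"motion": [[1, 2, -2, 30, 0], [1, 0, 0, 30, 0], [1, 0, 0, 13, 0], [1, 0, 0, 4, 0], [1, 0, 0, 0, 0], [1, 0, 0, 0, 0], [1, 0, 0, 0, 0]]}}

```text
time_s: 36.1
ee_pos: [0.4168, -0.1047, 0.026]
orientation: [0.743, -0.669, 0.001, -0.001]
contact_force: [0.7, 0.5, 0.3]
grip_width: 0.0004
```

Call:
{"op": "jog_arm", "data": {"motion": [[1, 0, 0, 2.5, 0], [1, 0, 0, 1, 0], [1, 0, 0, 0, 0], [1, 0, 0, 0, 0]]}}

```text
time_s: 36.5
ee_pos: [0.4166, -0.1047, 0.0227]
orientation: [0.743, -0.669, 0.001, -0.0]
contact_force: [-2.1, 1.9, 7.6]
grip_width: 0.0005
```

Call:
{"op": "jog_arm", "data": {"motion": [[1, 0, -4, 0, 0], [1, 0, -8, 0, 0], [1, 0, -8, 0, 0], [1, 0, -8, 0, 0], [1, 0, -8, 0, 0], [1, 0, -4, 0, 0], [1, 0, 0, 0, 0]]}}

```text
time_s: 37.2
ee_pos: [0.4566, -0.1008, 0.0228]
orientation: [0.743, -0.669, 0.001, -0.0]
contact_force: [-2.9, -0.4, 7.1]
grip_width: 0.0001
```

```bash
python3 - <<'E'
from meas import *
im,s=snap('wrist','w22',1.5); print(s['ee_pos'],s['contact_force'])
m=cv2.inRange(cv2.cvtColor(im,cv2.COLOR_RGB2HSV),(0,0,205),(180,45,255))
for b in box(m,'wrist',.0225,s,600): print(b)
E
```

```text
[ 0.45662995 -0.10080142  0.02276622] [-2.91560482 -0.35056495  7.08203669]
(526.8, -93.8, 111.4, 30.3, 6.3, [259.0, 102.0])
```

View pics/w22.png

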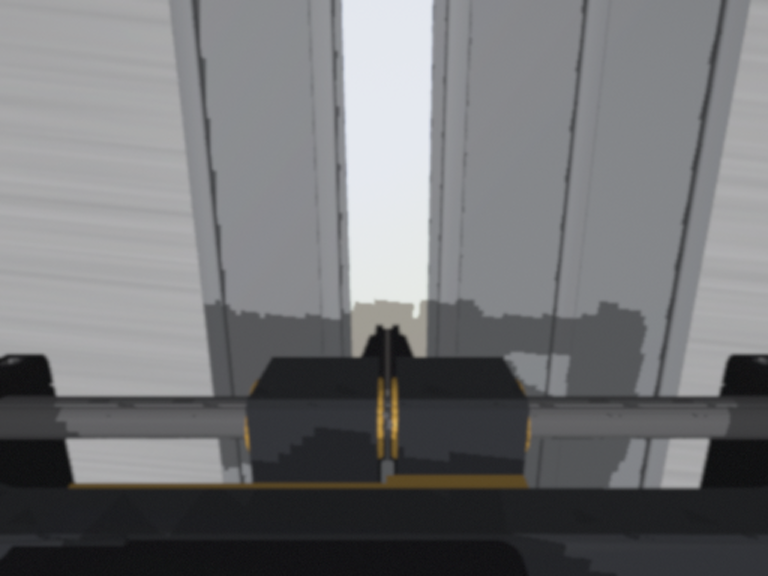

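```bash
python3 - <<'E'
from meas import *
im,s=snap('side','d22',4,(230,210,350,300))
print(proj('side',[[.547,-.0905,.0225],[.587,-.0862,.0225]]))
E
```

```text
[[297.38339371 234.34532427]
 [307.87423079 231.06374782]]
```

View pics/d22.png

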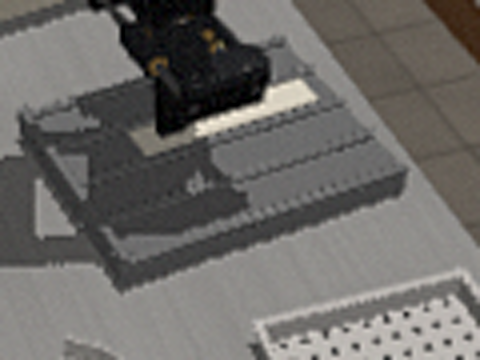

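Call:
{"op": "jog_arm", "data": {"motion": [[1, 0, -6, 0, 0], [1, 0, -12, 0, 0], [1, 0, -14, 0, 0], [1, 0, -14, 0, 0], [1, 0, -14, 0, 0], [1, 0, -10, 0, 0], [1, 0, -5, 0, 0], [1, 0, 0, 0, 0]]}}

```text
time_s: 38.1
ee_pos: [0.5316, -0.0929, 0.0228]
orientation: [0.743, -0.669, 0.001, -0.0]
contact_force: [-0.1, -0.3, 6.3]
grip_width: 0.0005
```

```bash
python3 - <<'E'
from meas import *
im,s=snap('side','d23',4,(230,210,350,300)); print(s['ee_pos'],s['contact_force'])
im,s=snap('wrist','w23',1.5)
print(proj('side',[[.547,-.0905,.0225],[.587,-.0862,.0225]]))
E
```

```text
[ 0.53160889 -0.092888    0.02278005] [-0.08427696 -0.31680357  6.2979249 ]
[[297.38339371 234.34532427]
 [307.87423079 231.06374782]]
```

View pics/d23.png

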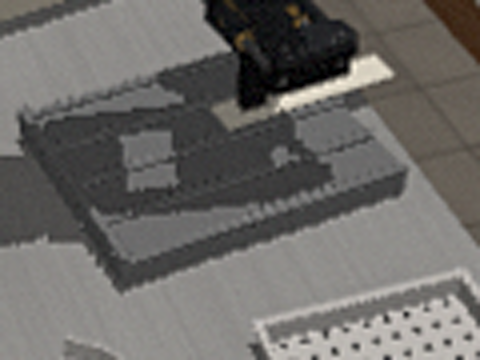

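View pics/w23.png

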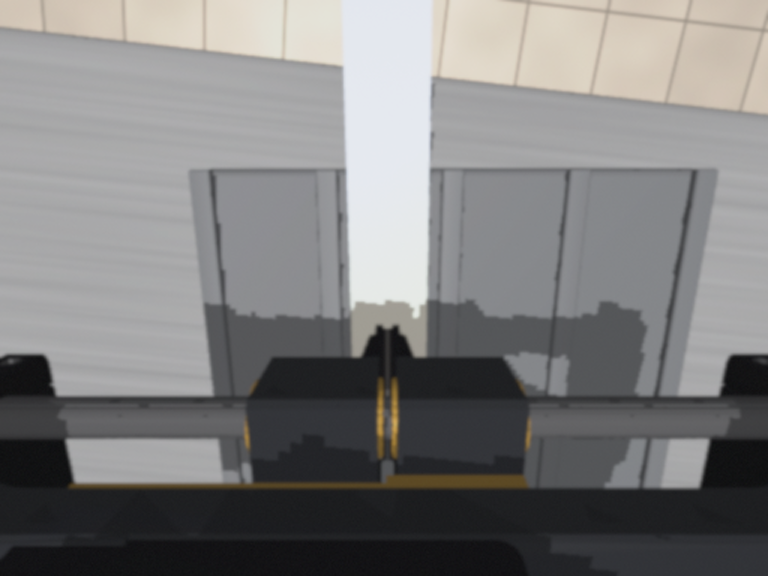

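Call:
{"op": "jog_arm", "data": {"motion": [[1, 0, -4, 0, 0], [1, 0, -5, 0, 0], [1, 0, 0, 0, 0], [1, 0, 0, 0, 0], [1, 0, 0, -15, 0], [1, 0, 0, -35, 0], [-0.2, 0, 0, 0, 0], [-0.2, 0, 0, 0, 0]]}}

```text
time_s: 39.0
ee_pos: [0.5399, -0.0917, 0.0729]
orientation: [0.743, -0.669, 0.001, -0.001]
contact_force: [-0.1, -0.6, -1.3]
grip_width: 0.0113
```

```bash
python3 go.py .621 -.0845 .065 -83.9
```

```text
at [539.9 -91.7  72.9] h -84.03 dh 0.13 j [-0.27  0.03  2.    0.    1.11  1.2 ] n 2 F [-0.1 -0.6 -1.3] t 39.0 w 0.0113
[0.6, -40.7, 3.9, -0.01]
[0.7, -40.7, 4.0, -0.01]
```

Call:
{"op": "jog_arm", "data": {"motion": [[-0.2, 0, -27, 2, -0.02], [-0.2, 0, -27, 2, 0], [-0.2, 1, -27, 2, 0], [-0.2, 0, 0, 0, 0], [-0.2, 0, 0, 0, 0], [-0.2, 0, 0, 0, 0]]}}

```text
time_s: 39.6
ee_pos: [0.6181, -0.0837, 0.064]
orientation: [0.744, -0.669, -0.001, 0.001]
contact_force: [-0.1, -0.5, 0.3]
grip_width: 0.0556
```

```bash
python3 go.py .621 -.0845 .0125 -83.9; python3 - <<'E'
from meas import *
im,s=snap('wrist','w24',1.5); np.save('pics/w24s.npy',s,allow_pickle=True)
E
```

```text
at [618.1 -83.7  64. ] h -83.91 dh 0.01 j [-0.22  0.2   1.83 -0.    1.11  1.24] n 2 F [-0.1 -0.5  0.3] t 39.6 w 0.0556
[0.5, -1.4, 25.8, -0.0]
[0.6, -1.4, 25.7, -0.0]
```

View pics/w24.png

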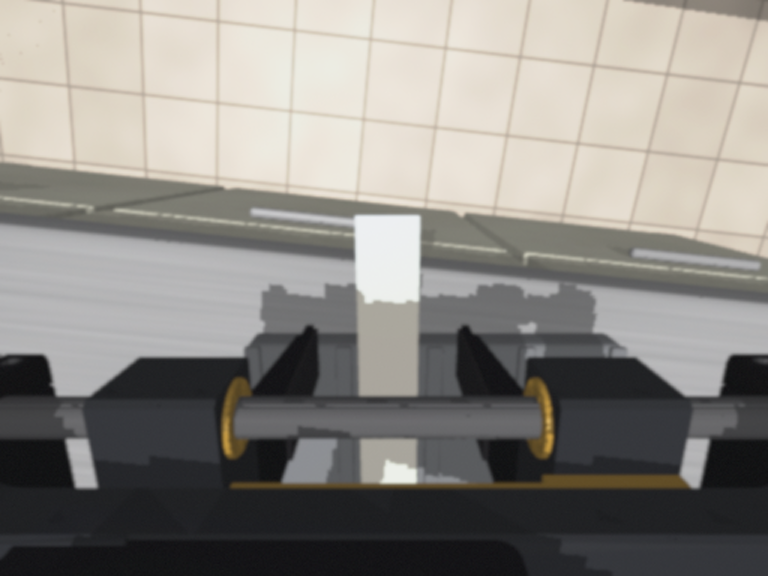

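Call:
{"op": "jog_arm", "data": {"motion": [[-0.2, 0.5, -3, 0, 0], [-0.2, 0, 0, 15, 0], [-0.2, 0, 0, 15, 0], [-0.2, 0, 0, 13, 0], [-0.2, 0, 0, 7.5, 0], [-0.2, 0, 0, 0, 0], [-0.2, 0, 0, 0, 0]]}}

```text
time_s: 40.35
ee_pos: [0.6225, -0.084, 0.0142]
orientation: [0.744, -0.669, -0.0, 0.0]
contact_force: [-0.3, 0.5, 0.0]
grip_width: 0.057
```

Call:
{"op": "jog_arm", "data": {"motion": [[1, 0, 0, 0, 0], [1, 0, 0, 0, 0], [1, 0, 0, 0, 0], [1, 0, 0, 0, 0], [1, 0, 0, 0, 0]]}}

```text
time_s: 40.85
ee_pos: [0.6228, -0.0841, 0.0149]
orientation: [0.744, -0.669, 0.0, -0.0]
contact_force: [0.1, 0.3, 0.8]
grip_width: 0.0292
```

Call:
{"op": "jog_arm", "data": {"motion": [[1, 0, 0, -10, 0], [1, 0, 0, -20, 0], [1, 0, 0, -30, 0], [1, 0, 0, -30, 0], [1, 0, 10, -20, 0], [1, 0, 0, 0, 0], [1, 0, 0, 0, 0]]}}

```text
time_s: 41.55
ee_pos: [0.6128, -0.0851, 0.1248]
orientation: [0.744, -0.669, 0.0, -0.0]
contact_force: [-0.2, 0.7, -0.4]
grip_width: 0.0291
```

```bash
python3 - <<'E'
from meas import *
im,s=snap('wrist','w25',1.5); np.save('pics/w25s.npy',s,allow_pickle=True)
E
```

```text
(no output)
```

View pics/w25.png

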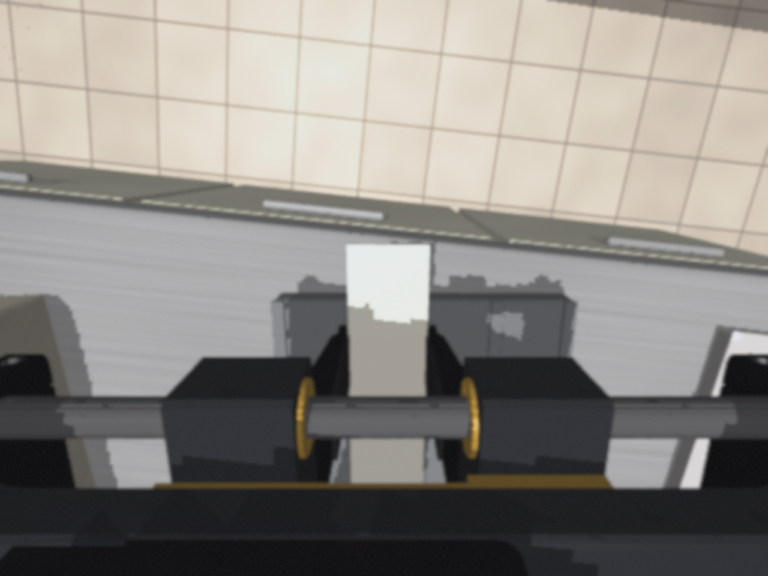

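```bash
python3 - <<'E'
from held import *
print(tool([(346,244),(430,244)],.0076).round(1).tolist())
E
python3 rk.py 34.1 -64.3 .17 -80.3
```

```text
[[-14.7, -45.4, -7.6], [15.8, -45.4, -7.6]]
at [612.1 -85.  123.6] h -83.91 dh 3.61 j [-0.22  0.13  1.8   0.    1.21  1.24] n 7 F [-0.2  0.7 -0.6] t 41.6 w 0.0293
[-38.2, 13.0, -6.6, -0.09]
[-38.3, 12.7, -6.7, -0.09]
[-38.4, 12.3, -6.6, -0.09]
[-38.5, 11.9, -6.6, -0.09]
[-38.6, 11.6, -6.7, -0.09]
[-38.8, 11.2, -6.6, -0.09]
[-38.8, 10.8, -6.6, -0.09]
```

Call:
{"op": "jog_arm", "data": {"motion": [[1, -38, 13, -10, -0.09], [1, -38, 13, -10, -0.09], [1, -38, 12, -10, -0.09], [1, -39, 12, -10, -0.09], [1, -39, 12, -6, -0.09], [1, -39, 11, 0, -0.09], [1, -39, 11, 0, -0.09], [1, 0, 0, 0, 0]]}}

```text
time_s: 42.4
ee_pos: [0.4904, 0.1744, 0.1684]
orientation: [0.767, -0.642, -0.002, 0.001]
contact_force: [0.4, -1.0, -0.9]
grip_width: 0.029
```

Call:
{"op": "jog_arm", "data": {"motion": [[1, 0, 0, 0, 0], [1, 0, 0, 0, 0]]}}

```text
time_s: 42.6
ee_pos: [0.4931, 0.1705, 0.1694]
orientation: [0.765, -0.644, -0.0, 0.001]
contact_force: [1.2, -0.9, -0.3]
grip_width: 0.0293
```

```bash
python3 - <<'E'
from meas import *
im,s=snap('wrist','w26',1.5); np.save('pics/w26s.npy',s,allow_pickle=True)
im,s=snap('side','d26',4,(190,120,320,210))
E
python3 rk.py 34.6 -64.4 .10 -80.3
```

```text
at [493.4 170.2 169.9] h -80.22 dh -0.08 j [ 0.23 -0.13  1.98 -0.    1.29  1.63] n 2 F [-0.2  0.7  0.4] t 42.7 w 0.0291
[-0.4, -0.2, 35.0, 0.01]
[-0.4, -0.2, 34.9, 0.01]
```

View pics/w26.png

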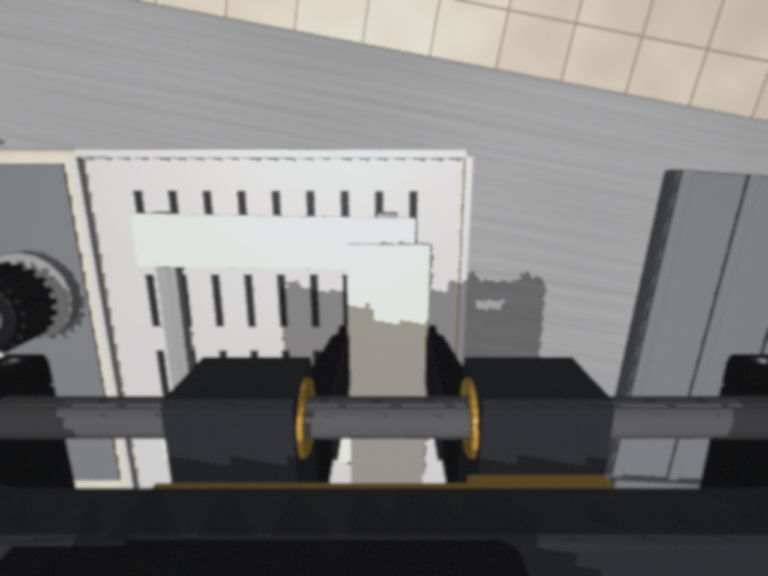

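View pics/d26.png

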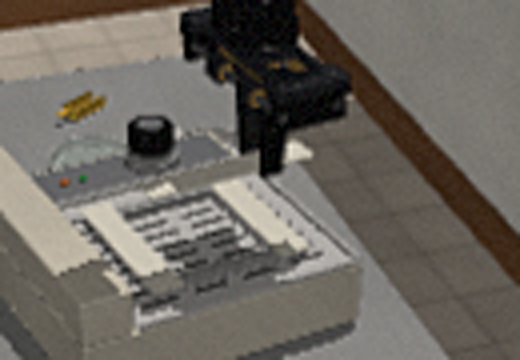

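```bash
python3 - <<'E'
from meas import *
s=np.load('pics/w26s.npy',allow_pickle=True).item()
C=np.array([448.7,228.7]);a=np.radians(9.7);ex=np.array([np.cos(a),np.sin(a)]);ey=np.array([-ex[1],ex[0]])
def r(l,z):
    p=ray('wrist',np.array(l)/1.5,z,s)[:,:2]*1000-C; return np.c_[p@ex,p@ey].round(1).tolist()
print('strip2',r([(134,213),(415,217),(138,268),(340,268)],.0825))
E
```

```text
strip2 [[79.7, 77.3], [77.9, -80.8], [48.0, 79.6], [48.3, -37.7]]
```

Call:
{"op": "jog_arm", "data": {"motion": [[1, -0.5, 0.5, 30, 0.01], [1, -0.3, 0.5, 30, 0], [1, 0, 0, 20, 0], [1, 0, 0, 6, 0], [1, 0, 0, 0, 0], [1, 0, 0, 0, 0], [1, 0, 0, 0, 0]]}}

```text
time_s: 43.4
ee_pos: [0.4933, 0.1719, 0.0863]
orientation: [0.765, -0.644, 0.001, -0.001]
contact_force: [-0.0, 0.5, -0.0]
grip_width: 0.0293
```

```bash
python3 rk.py 33.5 -64.4 .0775 -80.3
```

```text
at [493.3 171.9  86.3] h -80.2 dh -0.1 j [ 0.23 -0.04  2.05 -0.    1.13  1.63] n 1 F [-0.   0.5 -0. ] t 43.4 w 0.0293
[0.9, 0.9, 8.8, 0.02]
```

Call:
{"op": "jog_arm", "data": {"motion": [[1, 0.9, 0.9, 4, 0.02], [1, 0, 0, 2.5, 0], [1, 0, 0, 0, 0], [1, 0, 0, 0, 0], [1, 0, 0, 0, 0]]}}

```text
time_s: 43.9
ee_pos: [0.4913, 0.1708, 0.0781]
orientation: [0.764, -0.645, 0.0, -0.0]
contact_force: [-0.1, -0.3, 0.4]
grip_width: 0.029
```

```bash
python3 rk.py 33.5 -64.4 .0775 -80.3
```

```text
at [491.3 170.8  78.1] h -80.3 dh 0.0 j [ 0.23 -0.04  2.06  0.    1.12  1.63] n 1 F [-0.1 -0.3  0.4] t 43.9 w 0.029
[0.2, -1.3, 0.6, -0.0]
```

Call:
{"op": "jog_arm", "data": {"motion": [[1, 0.2, -1.3, 0.2, 0], [1, 0, 0, 0, 0], [1, 0, 0, 0.5, 0], [1, 0, 0, 0, 0], [1, 0, 0, 0, 0]]}}

```text
time_s: 44.4
ee_pos: [0.4927, 0.1708, 0.0775]
orientation: [0.764, -0.645, 0.0, -0.0]
contact_force: [0.8, -0.0, -0.1]
grip_width: 0.0291
```

```bash
python3 rk.py 33.5 -64.4 .0775 -80.3;python3 - <<'E'
from meas import *
im,s=snap('wrist','w27',1.5); np.save('pics/w27s.npy',s,allow_pickle=True)
E
```

```text
at [492.7 170.8  77.5] h -80.3 dh 0.0 j [ 0.23 -0.03  2.05 -0.    1.12  1.63] n 1 F [ 0.8 -0.  -0.1] t 44.4 w 0.0291
[-0.0, 0.1, -0.0, -0.0]
```

View pics/w27.png

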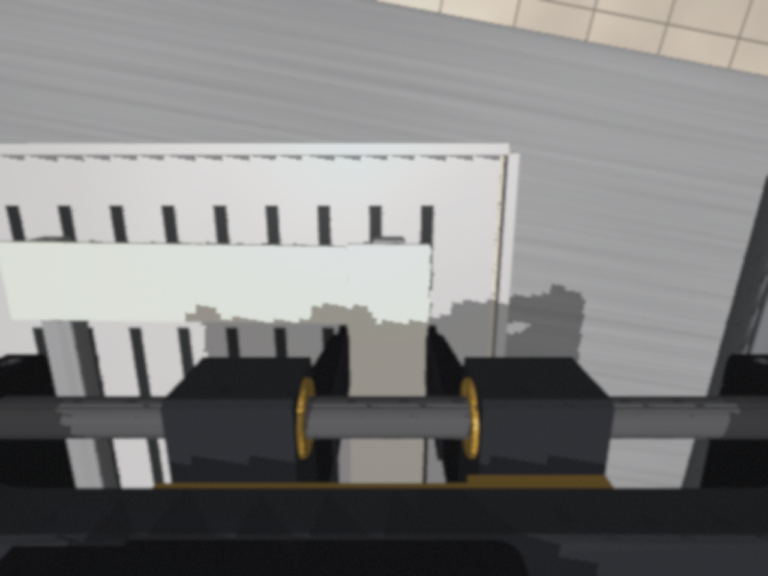

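Call:
{"op": "jog_arm", "data": {"motion": [[1, 0, 0, 0.5, 0], [1, 0, 0, 0, 0], [0.2, 0, 0, 0, 0], [0.2, 0, 0, 0, 0], [0.2, 0, 0, 0, 0], [0.2, 0, 0, 0, 0]]}}

```text
time_s: 45.05
ee_pos: [0.4924, 0.1707, 0.0765]
orientation: [0.764, -0.645, -0.0, 0.0]
contact_force: [0.5, 1.1, -0.0]
grip_width: 0.0378
```

Call:
{"op": "jog_arm", "data": {"motion": [[0.2, 0, 0, -15, 0], [0.2, 0, 0, -30, 0], [0.2, 0, 0, -40, 0], [0.2, 0, 0, -40, 0], [1, 20, 20, -25, 0], [1, 30, 25, 0, 0], [1, 0, 0, 0, 0], [1, 0, 0, 0, 0]]}}

```text
time_s: 45.85
ee_pos: [0.4568, 0.1137, 0.228]
orientation: [0.764, -0.645, 0.001, -0.001]
contact_force: [-0.1, -0.3, -0.6]
grip_width: 0.0115
```

```bash
python3 - <<'E'
from meas import *
im,s=snap('wrist','w28',1.5); np.save('pics/w28s.npy',s,allow_pickle=True)
E
python3 rk.py 0 -73 .25 9.7
```

```text
at [456.8 114.1 227.5] h -80.33 dh 90.03 j [ 0.13 -0.3   2.02  0.    1.42  1.53] n 15 F [ 0.1 -0.1 -0.3] t 45.9 w 0.0071
[-2.8, -0.8, -1.5, -1.0]
[-2.6, -1.0, -1.5, -1.0]
[-2.6, -1.3, -1.5, -1.0]
[-2.4, -1.6, -1.5, -1.0]
[-2.2, -1.8, -1.5, -1.0]
[-2.0, -2.0, -1.5, -1.0]
[-1.8, -2.2, -1.5, -1.0]
[-1.5, -2.4, -1.5, -1.0]
[-1.3, -2.6, -1.5, -1.0]
[-1.0, -2.6, -1.5, -1.0]
[-0.7, -2.8, -1.5, -1.0]
[-0.5, -2.8, -1.5, -1.0]
[-0.1, -2.9, -1.5, -1.0]
[0.1, -2.8, -1.5, -1.0]
[0.5, -2.8, -1.5, -1.0]
```

View pics/w28.png

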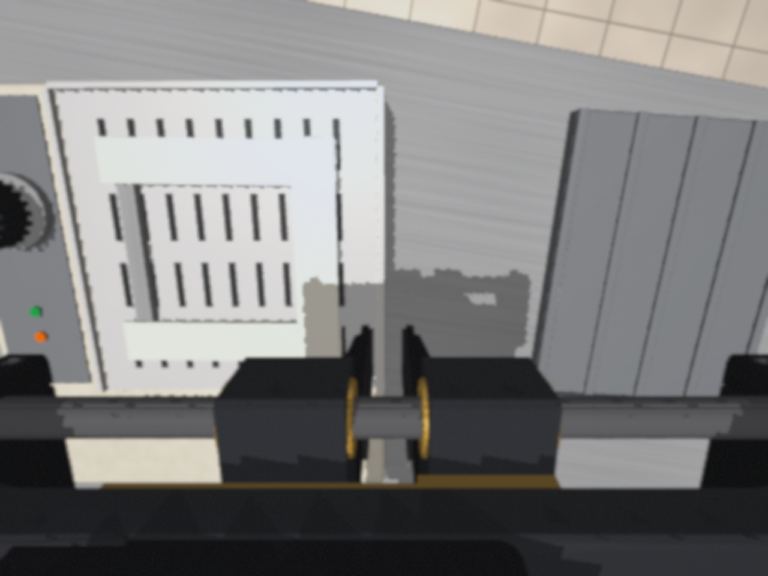

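```bash
python3 - <<'E'
from meas import *
im=np.load('pics/w28.npy'); s=np.load('pics/w28s.npy',allow_pickle=True).item()
cv2.imwrite('pics/w28c.png',cv2.resize(im[85:245,55:255,::-1],None,fx=3.7,fy=3.7,interpolation=2))
E
```

```text
(no output)
```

View pics/w28c.png

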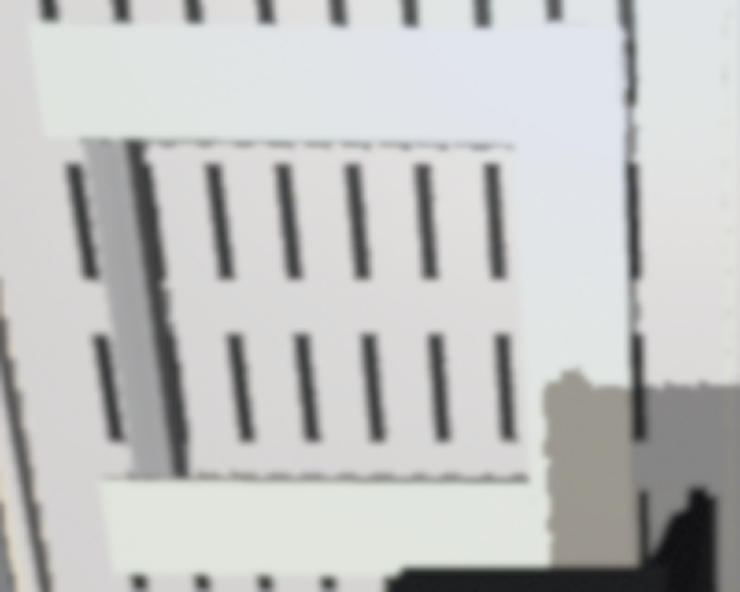

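```bash
python3 - <<'E'
from meas import *
s=np.load('pics/w28s.npy',allow_pickle=True).item()
C=np.array([448.7,228.7]);a=np.radians(9.7);ex=np.array([np.cos(a),np.sin(a)]);ey=np.array([-ex[1],ex[0]])
def r(l,z):
    p=ray('wrist',np.array(l)/3.7+[55,85]-.4,z,s)[:,:2]*1000-C; return np.c_[p@ex,p@ey].round(1).tolist()
print('s2 outerL, outer mid, innerL, innerR',r([(30,25),(400,24),(45,137),(512,147)],.0825))
print('s3 frontL?,frontR; left edge, right edge',r([(530,24),(625,26),(518,200),(525,440),(630,200),(632,330)],.085))
print('s1 inner L,R, outerL',r([(103,480),(528,482),(118,573)],.0825))
print('railA end outer/inner under s2',r([(85,140),(128,140)],.08))
E
```

```text
s2 outerL, outer mid, innerL, innerR [[79.1, 79.1], [79.2, -20.3], [49.7, 80.0], [46.8, -48.5]]
s3 frontL?,frontR; left edge, right edge [[79.0, -55.7], [78.5, -81.0], [32.6, -49.9], [-37.1, -48.1], [32.6, -80.9], [-4.2, -80.4]]
s1 inner L,R, outerL [[-50.3, 79.2], [-51.1, -47.7], [-80.4, 79.2]]
railA end outer/inner under s2 [[48.8, 70.5], [48.8, 58.6]]
```

```bash
python3 rk.py 30 150 .16 -80.3
```

```text
at [456.8 114.1 227.5] h -80.33 dh 0.03 j [ 0.13 -0.3   2.02  0.    1.42  1.53] n 7 F [ 0.1 -0.1 -0.3] t 45.9 w 0.0071
[-37.8, -5.9, 9.6, -0.0]
[-37.7, -5.9, 9.7, -0.0]
[-37.8, -5.8, 9.6, -0.0]
[-37.8, -5.9, 9.7, -0.0]
[-37.7, -5.9, 9.6, -0.0]
[-37.8, -5.9, 9.7, -0.0]
[-37.7, -5.9, 9.6, -0.0]
```

Call:
{"op": "jog_arm", "data": {"motion": [[1, -38, -6, 0, 0], [1, -38, -6, 0, 0], [1, -38, -6, 0, 0], [1, -38, -6, 10, 0], [1, -38, -6, 20, 0], [1, -38, -6, 20, 0], [1, -37, -5, 18, 0], [1, 0, 0, 0, 0]]}}

```text
time_s: 46.7
ee_pos: [0.4498, 0.3853, 0.1543]
orientation: [0.766, -0.643, -0.001, 0.003]
contact_force: [-0.6, -0.4, -0.2]
grip_width: 0.0003
```

Call:
{"op": "jog_arm", "data": {"motion": [[1, 0, 0, 0, 0], [1, 0, 0, 0, 0]]}}

```text
time_s: 46.9
ee_pos: [0.4527, 0.3821, 0.1592]
orientation: [0.764, -0.645, 0.0, -0.0]
contact_force: [-1.0, -0.4, -0.3]
grip_width: 0.0003
```

```bash
python3 rk.py 30 150 .118 -80.3; python3 - <<'E'
from meas import *
im,s=snap('wrist','w29',1.5)
im,s=snap('scene','c29',3,(250,130,390,260))
E
```

```text
at [452.7 382.1 159.2] h -80.3 dh -0.0 j [ 0.61  0.04  1.84 -0.    1.27  2.01] n 1 F [-1.  -0.4 -0.3] t 46.9 w 0.0003
[0.6, -0.2, 41.2, 0.0]
```

View pics/w29.png

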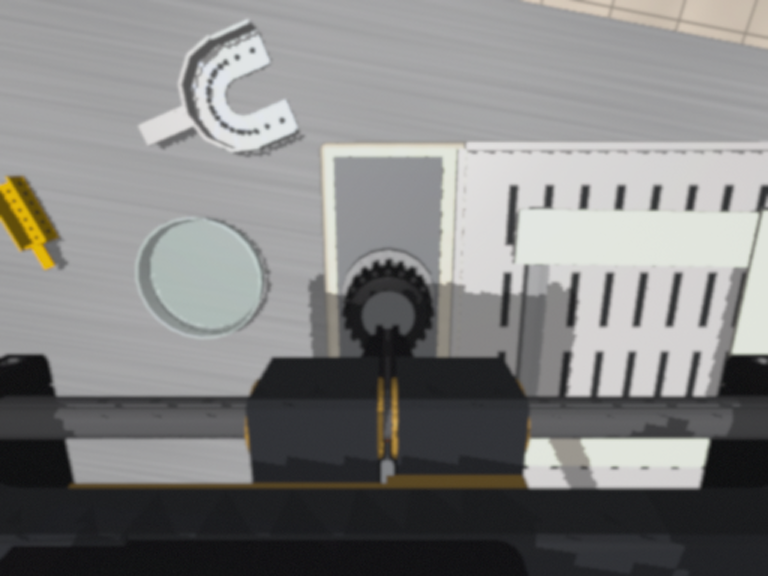

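View pics/c29.png

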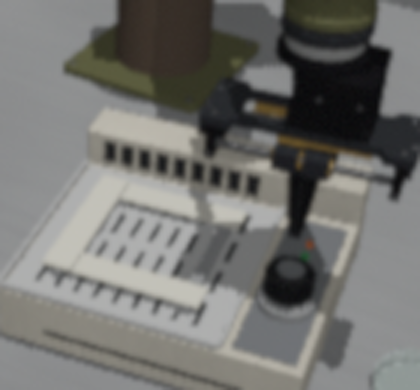

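```bash
python3 - <<'E'
from meas import *
s=sense()
print(ray('wrist',np.array([(388,314),(388,296)])/1.5,.114,s))
E
```

```text
[[0.4536592  0.381051   0.114     ]
 [0.4629542  0.38263524 0.114     ]]
```

Call:
{"op": "jog_arm", "data": {"motion": [[1, 0.5, 0, 20, 0], [1, 0, 0, 15, 0], [1, 0, 0, 8, 0], [1, 0, 0, 3, 0], [1, 0, 0, 2, 0], [1, 0, 0, 2, 0], [1, 0, 0, 0, 0]]}}

```text
time_s: 47.7
ee_pos: [0.4529, 0.3816, 0.1098]
orientation: [0.764, -0.645, 0.0, -0.0]
contact_force: [-1.8, -1.7, 5.5]
grip_width: 0.0005
```

Call:
{"op": "jog_arm", "data": {"motion": [[1, 0, 0, 2, 0], [1, 0, 0, 2, 0], [1, 0, 0, 1, 0], [1, 0, 0, 0, 0], [1, 0, 0, 0, 0]]}}

```text
time_s: 48.2
ee_pos: [0.4531, 0.3818, 0.1056]
orientation: [0.764, -0.645, 0.0, -0.001]
contact_force: [-2.2, -4.4, 7.4]
grip_width: 0.0005
```

Call:
{"op": "jog_arm", "data": {"motion": [[1, 0, 0, 1, 0], [1, 0, 0, 1, 0], [1, 0, 0, 0.7, 0], [1, 0, 0, 0, 0], [1, 0, 0, 0, 0]]}}

```text
time_s: 48.7
ee_pos: [0.4532, 0.3819, 0.1042]
orientation: [0.764, -0.645, 0.0, -0.001]
contact_force: [-5.2, -5.2, 13.1]
grip_width: 0.0003
```

Call:
{"op": "jog_arm", "data": {"motion": [[1, 0, 0, 0.8, 0], [1, 0, 0, 0, 0], [1, 0, 0, 0, 0]]}}

```text
time_s: 49.0
ee_pos: [0.4532, 0.3819, 0.1042]
orientation: [0.764, -0.645, 0.0, -0.001]
contact_force: [-6.8, -5.9, 16.2]
grip_width: 0.0003
```

Knob at its stop: z holds at 0.1042 while the force rises to 16 N. Release straight up.

Call:
{"op": "jog_arm", "data": {"motion": [[1, 0, 0, -3, 0], [1, 0, 0, -5, 0], [1, 0, 0, -8, 0], [1, 0, 0, -20, 0], [1, 0, 0, -40, 0], [1, 0, 0, -40, 0], [1, -30, 20, -20, 0], [1, -40, 0, 0, 0]]}}

```text
time_s: 49.8
ee_pos: [0.4221, 0.4488, 0.2424]
orientation: [0.764, -0.646, 0.0, -0.005]
contact_force: [1.0, 0.9, -0.6]
grip_width: 0.0004
```

Call:
{"op": "jog_arm", "data": {"motion": [[1, -40, 0, 0, 0], [1, -40, 0, 0, 0], [1, 0, 0, 0, 0], [1, 0, 0, 0, 0]]}}

```text
time_s: 50.2
ee_pos: [0.4071, 0.5267, 0.2357]
orientation: [0.765, -0.644, 0.0, 0.0]
contact_force: [0.7, -0.1, 0.5]
grip_width: 0.0005
```

```bash
python3 - <<'E'
from meas import *
im,s=snap('scene','c30',2.9,(110,120,380,320)); print(s['ee_pos'])
im,s=snap('side','d30',2.9,(170,120,390,330))
E
```

```text
[0.40710632 0.5267287  0.23571821]
```

View pics/c30.png

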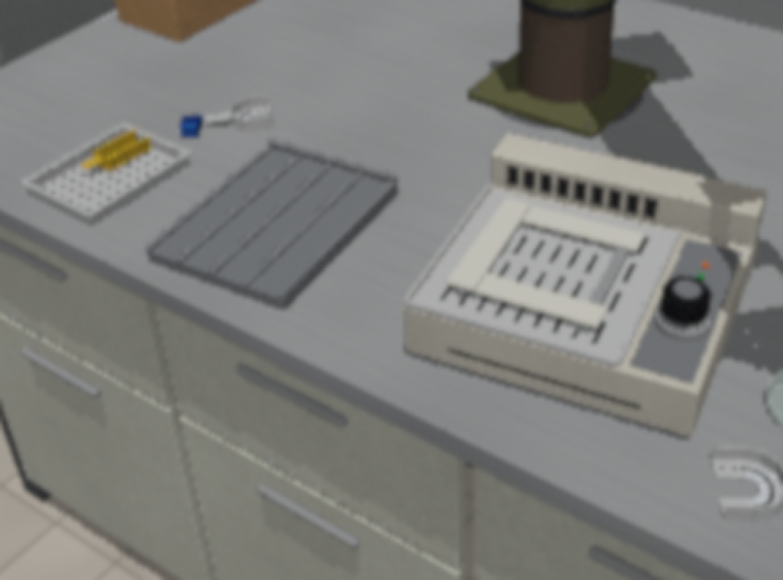

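View pics/d30.png

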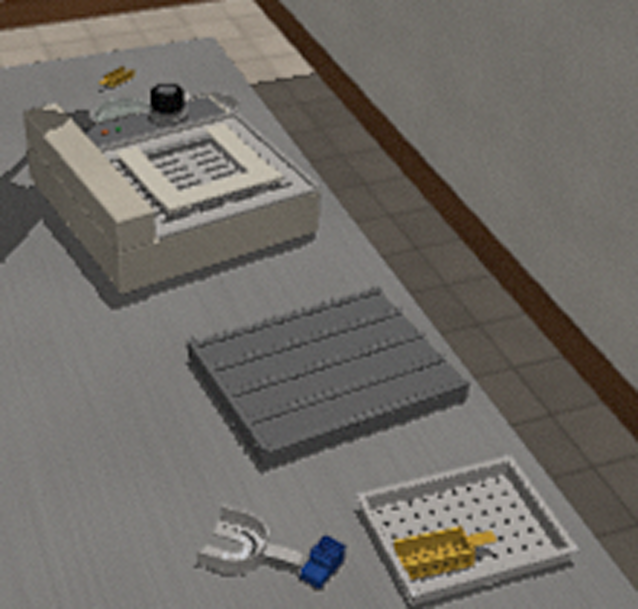

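The quadrant now seems nearer the tray's rear wall (side crop ~440,550). Going over to inspect it.

```bash
python3 go.py .43 -.376 .25 -90
```

```text
at [407.7 525.5 236.1] h -80.33 dh -9.67 j [ 0.83  0.14  1.59 -0.    1.41  2.23] n 22 F [ 0.3 -1.   0.3] t 50.3 w 0.0008
[40.6, 5.9, -0.6, 0.07]
[40.6, 5.6, -0.7, 0.07]
[40.6, 5.3, -0.6, 0.07]
[40.7, 4.9, -0.6, 0.07]
[40.7, 4.7, -0.7, 0.07]
[40.8, 4.4, -0.6, 0.07]
[40.8, 4.1, -0.6, 0.07]
[40.8, 3.8, -0.7, 0.07]
[40.8, 3.5, -0.6, 0.07]
[40.9, 3.2, -0.6, 0.07]
[40.9, 2.9, -0.6, 0.07]
[40.9, 2.6, -0.7, 0.07]
[40.9, 2.3, -0.6, 0.07]
[40.9, 2.0, -0.6, 0.07]
[41.0, 1.7, -0.7, 0.07]
[40.9, 1.4, -0.6, 0.07]
[41.0, 1.1, -0.6, 0.07]
[41.0, 0.8, -0.7, 0.07]
[41.0, 0.5, -0.6, 0.07]
[41.0, 0.2, -0.6, 0.07]
[41.0, -0.1, -0.7, 0.07]
[40.9, -0.4, -0.6, 0.07]
```

Call:
{"op": "jog_arm", "data": {"motion": [[1, 40, 6, -2, 0.07], [1, 41, 6, -2, 0.07], [1, 41, 5, -2, 0.07], [1, 41, 5, -2, 0.07], [1, 41, 5, -2, 0.07], [1, 41, 4, -2, 0.07], [1, 41, 4, -2, 0.07], [1, 41, 4, 0, 0.07]]}}

```text
time_s: 51.1
ee_pos: [0.4155, 0.1943, 0.2509]
orientation: [0.745, -0.668, 0.001, -0.001]
contact_force: [1.3, -0.6, -0.7]
grip_width: 0.0005
```

Call:
{"op": "jog_arm", "data": {"motion": [[1, 41, 3, 0, 0.07], [1, 41, 3, 0, 0.07], [1, 41, 3, 0, 0.07], [1, 41, 3, 0, 0.07], [1, 41, 2, 0, 0.07], [1, 41, 2, 0, 0.07], [1, 41, 2, 0, 0.07], [1, 41, 1, 0, 0.07]]}}

```text
time_s: 51.9
ee_pos: [0.4235, -0.1341, 0.2506]
orientation: [0.724, -0.689, 0.001, -0.0]
contact_force: [-0.1, -0.1, -0.3]
grip_width: 0.0007
```

Call:
{"op": "jog_arm", "data": {"motion": [[1, 41, 1, 0, 0.07], [1, 41, 1, 0, 0.07], [1, 41, 0, 0, 0.07], [1, 41, 0, 0, 0.07], [1, 41, 0, 0, 0.07], [1, 40, 0, 0, 0.07], [1, 0, 0, 0, 0], [1, 0, 0, 0, 0]]}}

```text
time_s: 52.7
ee_pos: [0.4296, -0.3773, 0.2501]
orientation: [0.709, -0.705, -0.0, -0.0]
contact_force: [-0.2, -0.9, -0.7]
grip_width: 0.0003
```

```bash
python3 - <<'E'
from meas import *
im,s=snap('wrist','w31',1.5); np.save('pics/w31s.npy',s,allow_pickle=True); print(s['ee_pos'])
for z in(.024,.002):
  for b in box(yellow(im),'wrist',z,s,200): print(b)
E
```

```text
[ 0.42964307 -0.37734817  0.25010797]
(188.7, -448.5, 136.9, 9.0, -89.7, [301.0, 321.0])
(490.0, -397.0, 92.1, 29.7, -4.4, [273.0, 120.0])
(171.2, -452.5, 144.5, 9.5, -89.7, [301.0, 321.0])
(489.2, -398.1, 97.2, 31.4, -4.4, [273.0, 120.0])
```

View pics/w31.png

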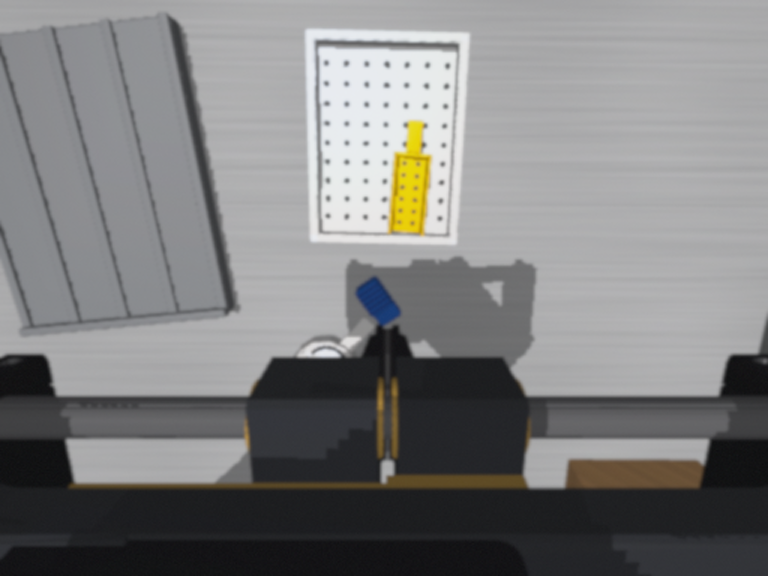

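```bash
python3 - <<'E'
from meas import *
im=np.load('pics/w31.npy')
a=cv2.resize(im[65:170,200:320,::-1],None,fx=3.3,fy=3.3,interpolation=2)
im=np.load('pics/side0.npy'); d,s=snap('side','d31',1)
b=cv2.resize(d[275:335,285:380,::-1],None,fx=4,fy=4,interpolation=2)
H=max(a.shape[0],b.shape[0]); o=np.zeros((H,a.shape[1]+b.shape[1],3),np.uint8); o[:a.shape[0],:a.shape[1]]=a; o[:b.shape[0],a.shape[1]:]=b
cv2.imwrite('pics/q31.png',o); print(o.shape)
E
```

```text
(346, 776, 3)
```

View pics/q31.png

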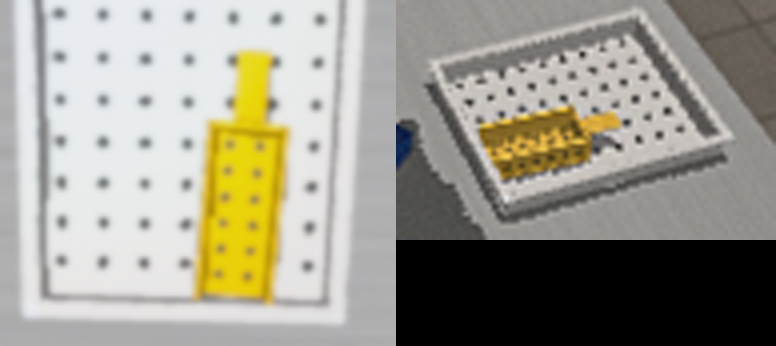

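```bash
python3 - <<'E'
from h import *
print(manip.job_done()); print(sense()['time_s'])
E
```

```text
the job is handed in; nothing more can be done
None
the job is handed in; nothing more can be done
```

I finished the job and handed it in at about 53 s. My last checks showed everything in place, but I had no verdict back.

- **Quadrant tray:** I moved the yellow tray from the dryer deck to the chrome sorting tray (it measured about 96 × 32 mm, which matches the one meant). It was knocked aside later, while the arm was away. The last close view shows it upright, flat on the floor and inside the walls, close to the rear wall, so I left it there.
- **Strips:** Only three were there. I slid each until it overhung the front end, lifted it and stacked it. I pushed two from behind. The third had too little room behind it, so I dragged it from on top.
- **Stack position:** Before I pressed the knob, the first two strips' outer edges measured about -80 and +79 mm along the rails, against ±80 mm for flush. The third was centred 65 mm to the -y side, over that rail. One view read the second strip's edge as 1 to 2 mm short of flush; two others gave 79 mm. After the press, the fixed cameras showed all three undisturbed.
- **Start knob:** I pressed until its height stopped changing, 10 mm down, while the force rose from 13 to 16 N. I then lifted straight off. The pictures show the knob free, but I did not measure its height after release.
- **Other things:** The arch trays, petri dish, bite block and small yellow tray were not touched, and nothing fell off the counter.

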